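# Clamp the second support into the sprung seat and lay the profile bars across the rack

## Task

Get the bar rack ready: press the orange sprung jaw back and slip the loose blue beam upright into the seat behind it, the beam's ends in line with those of the fixed blue support, so that the jaw clamps it down on the base. Then take every yellow profile bar out of the grey bin, one at a time, and lay them all side by side across both blue supports, level, square to them and about centred over the gap. Leave the other things on the table alone.

Things in the scene. Friction and masses are not known exactly. Their poses are not given: they have to be found in the camera images.
- rack: Rack fixed on the table: dark steel base plate 10 mm thick, 235 x 270 mm. Origin at table level midway between the two support places; x points from the fixed support to the seat of the loose beam (the span), y runs along the supports, z up. With the beam seated, both support tops are at z = 80 mm, centred at x = -60 and 60 mm, 96 mm clear gap between them.
- fixed_top (a point): Middle of the top of the blue fixed support, at rack x = -60 mm, z = 80 mm; 24 mm thick (x), 250 mm long (y). Small end stops 6 mm long and 10 mm high stand on its ends, leaving 238 mm between.
- seat (a point): Where the middle of the seated beam's underside belongs: rack x = 60 mm, on the base plate (z = 10 mm). Towards the fixed support an aluminium lip bounds the seat (rack x = 38 to 48 mm, 220 mm long, top at z = 20 mm); on the other side is the jaw. Behind the jaw is a grey spring housing (x = 129 to 147 mm, 190 mm long, top at z = 40 mm).
- jaw (a joint): Orange sprung jaw, 12 mm thick, 180 mm long in the rack's y, top at z = 42 mm, sliding along the rack's +x, away from the lip. 0 = closed (its face at rack x = 60 mm, 12 mm from the lip), to 0.030 m fully back; 0.012 m with the beam clamped. Its spring pushes it shut: 4 N at 0, 7 N at 12 mm, 9 N at 20 mm.
- jaw_face (a point): Middle of the upper edge of the jaw's clamping face (the face towards the lip).
- beam: Loose blue support beam with dark grooves, 0.4 kg: 24 mm thick (x), 250 long (y), 70 tall, upright on the table at the start, the same both ways round; end stops as on the fixed support. Origin: centre of its underside. Thicker than the closed seat: press the jaw back with the beam's side, its underside just above the lip and below the jaw's top, then lower it in.
- bin: Grey stock bin, fixed: 236 (x) x 246 (y) mm, origin under its centre, floor 5 mm thick. End walls at x = +-115 mm, 45 mm high; side walls 17 mm high. Three flat ridges along x, 30 mm wide, tops at z = 17 mm, at y = -66, 0 and 66 mm, part it into four slots 36 mm wide, at most one bar in each at the start.
- bar0: Yellow profile bar with dark grooves and black ends, 200 x 30 x 30 mm, about 0.18 kg, long axis x, origin at its centre. Lies along a slot of the bin at the start, standing 18 mm proud of the ridges; may be absent.
- bar1: Yellow profile bar with dark grooves and black ends, 200 x 30 x 30 mm, about 0.18 kg, long axis x, origin at its centre. Lies along a slot of the bin at the start, standing 18 mm proud of the ridges; may be absent.
- bar2: Yellow profile bar with dark grooves and black ends, 200 x 30 x 30 mm, about 0.18 kg, long axis x, origin at its centre. Lies along a slot of the bin at the start, standing 18 mm proud of the ridges; may be absent.
- bar3: Yellow profile bar with dark grooves and black ends, 200 x 30 x 30 mm, about 0.18 kg, long axis x, origin at its centre. Lies along a slot of the bin at the start, standing 18 mm proud of the ridges; may be absent.
- screwdriver: Screwdriver, a bystander: leave it alone.
- oiler: White bottle, 52 mm wide, 130 mm tall, a bystander: leave it alone.
- screw_cup: Blue cup, 70 mm wide, 50 mm tall, a bystander: leave it alone.
- wrench: Wrench, a bystander: leave it alone.
- relay: Green relay block 50 x 35 x 60 mm, a bystander: leave it alone.
- collar: Steel disc, 44 mm wide, 25 mm tall, a bystander: leave it alone.
Mind the look-alikes: they are no part of the job. What is shaped like the bar3 but white is not meant.

How it is judged:
By the outcome, as a careful person would: the job done as asked, in the order asked, and still so for the second after the job is handed in, with the robot touching nothing.
Of bar0, bar1, bar2, bar3 only 3 to 4 are there at a start; the rules pass over those that are not, and their reading is None.
At some moment in a run one of bar0, bar1, bar2, bar3 may be knocked a few centimetres aside while the robot is not near it.
It also fails if it takes over 210 s, if anything falls off the work surface, if the arm or the gripper's body presses on something with over 40 N, if the wrist force passes 120 N, or if a joint passes its speed limit or range.

## Robot

A 7-joint arm with a two-finger parallel gripper is mounted at the origin on the work surface. World frame = base frame: x ahead of the robot, y to its left, z up, the work surface at z = 0. Lengths are in m, angles in rad, forces in N, time in s.
With the tool pointing down it reaches from about 0.4 to 0.9 m from the base axis. Payload 5.6 kg.
Tool frame: the origin (TCP) lies midway between the tips of the shut fingers; the grasp point (between the pads) lies 19 mm behind it; z points along the fingers, y is the direction in which the jaws open and shut (so a half turn about z gives the same grasp; the last joint's range is limited). The gripper opens to 92 mm and grips with 3 to 60 N. Pads are 20 mm wide; open, the fingers measure 128 mm over their backs; the gripper's body (75 mm by 189 mm) begins 69 mm behind the grasp point.
Start: joints at [-0.043, 0.468, -0.012, 1.603, 0.006, 1.071, -0.056], TCP at [0.65, -0, 0.215] pointing down, gripper open.
Joint ranges: [-2.53, 2.53], [-0.31, 2.02], [-1.57, 1.55], [0.28, 2.44], [-1.29, 4.43], [0.15, 1.84], [-2.92, 2.92]. Speed limits (rad/s): [2.57, 2.57, 3.14, 3.14, 3.14, 3.14, 3.14].

## Interface

Orientations are given as a unit quaternion [x, y, z, w].
In Python, from workcell import status, cams, robot gives the robot as it stands. The module is installed in compiled form; this text tells all that it offers.
- The arm moves only by the shell command python3 -m creep 'ROWS'. ROWS is JSON, a list of rows, each a list of 7 numbers: the turn, a rotation vector about the tool's x, y, z as a fraction of full scale, then the shift along the tool's x, y, z as a fraction of full scale, then the finger opening in mm, from 0 to 91.9. In form: [[rx, ry, rz, dx, dy, dz, fingers], ...]. A call has 1 to 12 rows; each row is the pose to reach, as a shift and turn from the pose commanded when the call began, along the tool's axes at that moment; what a row does not reach only later rows make up. Full scale, the value 1, is 0.15 m for a shift and 60 degrees for a turn. A row lasts 1/10 s, in which the tool goes at most 50 mm and 8.59 degrees, less where a joint would pass 70% of its speed; a pose out of reach is approached as far as the arm can. A call with a number of a shift or a turn outside -1 to 1 is refused whole. A call with a gripper value outside its range is refused whole. The fingers move at their own pace and stop on an object; the grip force is fixed at half the most. Time passes only in rows, so rows that repeat a pose let the fingers close. It gives the time, the measured TCP pose, the force and the opening at its end, in the units of the state.
- status.get_state(): the state, without advancing time (a new reading comes with each control period).
- cams.capture(name): name is "scene" or "side" or "wrist"; returns a dict with "color" (420x560x3 uint8, red, green, blue), "mtx" (3x3 intrinsics, pixels), "k1" (the pictures are not rectified: a ray, as slopes to the right and down, at radius r is drawn at 1 + k1 r^2 times it, then the intrinsics apply), "rvec" (rotation vector, rad) and "tvec" (3), from world to camera coordinates, as OpenCV has them. Camera axes: x right, y down, z forward; pixel columns grow to the right and rows downward; lengths in m; the calibration is good to about 2 mm. A picture is of the moment at which its call begins. There is no depth.
- robot.sign_off(): hands the job in, once; it reports no verdict.
The state is a dict: "t": time; "qpos": joint angles; "qvel": joint speeds; "joint_efforts": joint torques, N m; "position": TCP position; "tcp_rot": TCP orientation; "wrist_force": force on the tool from outside, world axes, zero at the start; "wrist_torque": the same for the moment, N m; "width": finger opening in m.
Only numpy, scipy, OpenCV 4.12 (cv2) and the standard library are available. Lean on these libraries where they do the work, as an engineer would, in place of code of your own. Each camera call takes 0.05 s, during which the arm holds its last target.

## Working session

There is one attempt and no reset: what is moved stays moved. The work goes in short steps, Python scripts to look and compute and a shell command to move; the robot and the scene stay as the last step left them, time stands still between calls to the robot, and variables do not carry over. Pictures are saved under pics/ and viewed, and the job is handed in when it is done.

```bash
ls; mkdir -p pics; cat > h.py <<'E'
import numpy as np, cv2
from workcell import status, cams, robot
def snap(n,f):
    c=cams.capture(n); cv2.imwrite(f'pics/{f}.png',c['color'][:,:,::-1])
    np.savez(f'pics/{f}.npz',**{k:np.array(c[k]) for k in('color','mtx','k1','rvec','tvec')})
    return c
def load(f): 
    return dict(np.load(f'pics/{f}.npz'))
def crop(f,x0,y0,x1,y1,s,out):
    im=cv2.imread(f'pics/{f}.png')[y0:y1,x0:x1]; im=cv2.resize(im,None,fx=s,fy=s,interpolation=cv2.INTER_CUBIC)
    st=20 
    for x in range((x0//st+1)*st,x1,st):
        cv2.line(im,(int((x-x0)*s),0),(int((x-x0)*s),6),(0,0,255),1); cv2.putText(im,str(x),(int((x-x0)*s)-8,16),0,.35,(0,0,255),1)
    for y in range((y0//st+1)*st,y1,st):
        cv2.line(im,(0,int((y-y0)*s)),(6,int((y-y0)*s)),(0,0,255),1); cv2.putText(im,str(y),(8,int((y-y0)*s)+4),0,.35,(0,0,255),1)
    cv2.imwrite(f'pics/{out}.png',im)
def dist(c): return np.array([float(c['k1']),0,0,0,0])
def p2w(f,u,v,z):
    c=load(f) if isinstance(f,str) else f
    # rays: x' = x(1+k1 r^2), same as OpenCV
    n=cv2.undistortPoints(np.array([[[u,v]]],float),c['mtx'],dist(c))[0,0]
    R=cv2.Rodrigues(c['rvec'])[0]; t=np.array(c['tvec']).reshape(3)
    d=R.T@np.array([n[0],n[1],1]); o=-R.T@t
    return o+d*(z-o[2])/d[2]
def w2p(f,P):
    c=load(f) if isinstance(f,str) else f
    return cv2.projectPoints(np.array(P,float).reshape(-1,3),c['rvec'],c['tvec'],c['mtx'],dist(c))[0][:,0]
def st():
    s=status.get_state(); np.set_printoptions(precision=4,suppress=True)
    from scipy.spatial.transform import Rotation as Ro
    q=np.array(s['tcp_rot']); print('t',round(s['t'],2),'pos',np.array(s['position']),'W',round(s['width'],4),'F',np.array(s['wrist_force']))
    print(Ro.from_quat(q).as_matrix() if q.size==4 else q, 'q',np.array(s['qpos']))
    return s
E
python3 - <<'E'
from h import *
st()
for n in('scene','side','wrist'):
    c=snap(n,n+'0'); R=cv2.Rodrigues(c['rvec'])[0]; print(n,-R.T@np.array(c['tvec']).reshape(3),c['mtx'][0],c['k1'])
E
```

```text
pics
t 0.0 pos [ 0.6494 -0.0001  0.2136] W 0.0919 F [ 0.0654 -0.126   0.4014]
[[ 0.      1.     -0.0017]
 [ 1.     -0.     -0.0001]
 [-0.0001 -0.0017 -1.    ]] q [-0.043   0.4684 -0.0116  1.6036  0.006   1.0714 -0.0563]
scene [1.3278 0.2103 0.812 ] [448.2299   0.     281.1412] -0.12327948401008794
side [-0.0436  0.651   0.8353] [501.8874   0.     278.73  ] -0.16106187233189959
wrist [0.6496 0.0793 0.3835] [374.46     0.     274.3772] 0.021526082002889513
```

View pics/scene0.png

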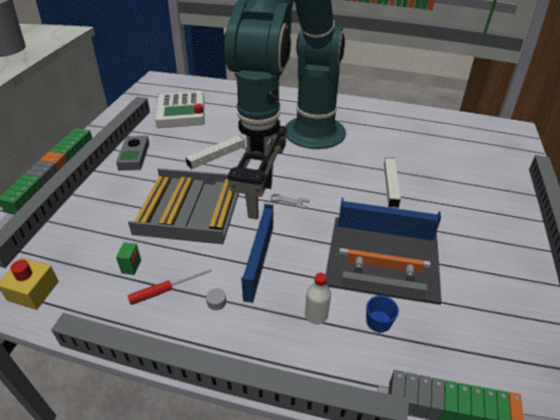

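View pics/side0.png

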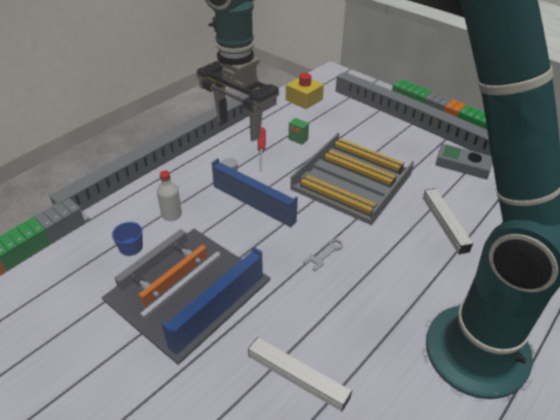

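View pics/wrist0.png

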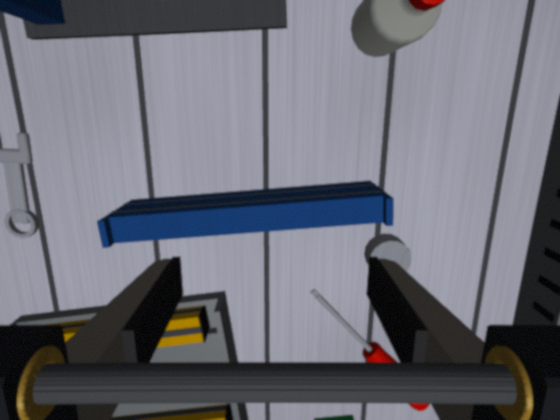

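The scene view shows three yellow bars in the bin, near (152,200), (177,200) and (227,203), with one slot empty. The loose beam is at (259,252) and the rack at (385,250). The only look-alikes are the white bars at (215,152) and (392,181), and they stay put.

```bash
python3 - <<'E'
from h import *
crop('scene0',310,190,460,310,5,'c1'); crop('scene0',120,160,290,305,4.5,'c2'); crop('side0',90,220,290,360,4,'c3'); crop('side0',200,130,420,230,3.6,'c4')
E
```

```text
(no output)
```

View pics/c1.png

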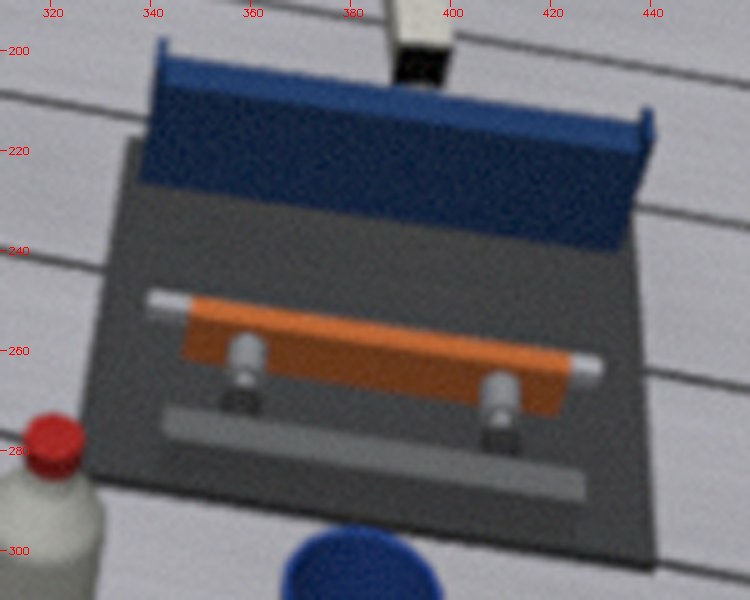

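View pics/c2.png

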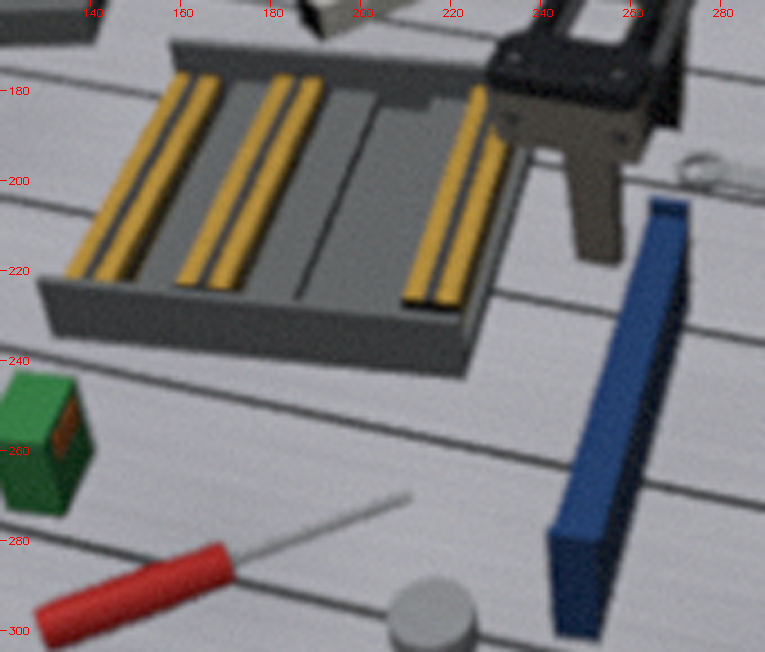

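View pics/c3.png

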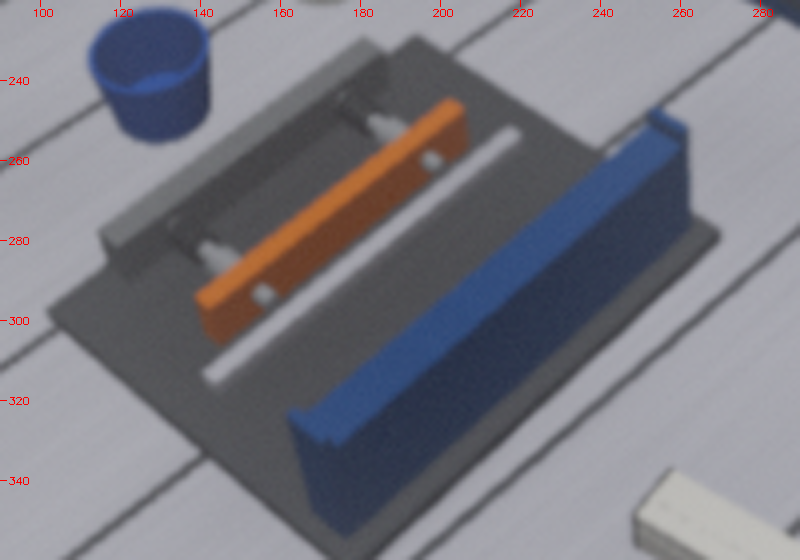

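View pics/c4.png

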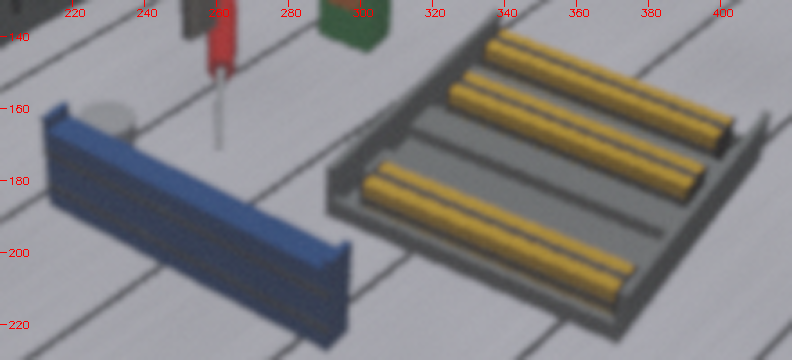

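```bash
cat > fit.py <<'E'
from h import *
from scipy.optimize import least_squares
def fit(obs,x0):
    # obs: (img, (x,y,z)mm local, (u,v))
    cs={f:load(f) for f,_,_ in obs}
    def res(p):
        c,s=np.cos(p[2]),np.sin(p[2]); r=[]
        for f,q,uv in obs:
            x,y,z=np.array(q)/1000; r.append(w2p(cs[f],[p[0]+c*x-s*y,p[1]+s*x+c*y,z])[0]-uv)
        return np.ravel(r)
    o=least_squares(res,x0,loss='soft_l1'); return o.x,res(o.x).reshape(-1,2)
E
python3 - <<'E'
from fit import *
np.set_printoptions(precision=4,suppress=True)
S='scene0';D='side0'
r,e=fit([(S,(-48,-125,10),(338,227)),(S,(-48,125,10),(434.5,240)),(S,(147,-95,40),(342.5,277.5)),(S,(129,95,40),(427,284)),(S,(147,95,40),(427,290)),(S,(60,-90,42),(348,249)),(S,(60,90,42),(424,260.5)),
(D,(-72,125,10),(176.2,354.5)),(D,(-72,-125,10),(262.5,276)),(D,(60,90,42),(141,297)),(D,(60,-90,42),(206.7,246.7))],[.75,.35,0])
print('rack',r,np.degrees(r[2]));print(e)
# beam local: y along length, y+ = near scene cam => yaw ~ -?; use x0 yaw so local y ~ world +x : yaw=-90
b,e=fit([(S,(-12,125,0),(253.3,302.2)),(S,(12,125,0),(243.3,300.4)),(S,(-12,125,80),(254.4,278.9)),(S,(12,125,80),(242.2,278.2)),(S,(12,-125,80),(264.4,204.4)),(S,(-12,-125,80),(272.9,205)),
(D,(-12,125,0),(214.4,186.4)),(D,(-12,-125,0),(290.3,226.7)),(D,(12,-125,0),(297.2,221.7))],[.77,.05,-1.57])
print('beam',b,np.degrees(b[2]));print(e)
E
```

```text
rack [0.5045 0.2784 0.0486] 2.787093902597092
[[-0.6987 -0.4544]
 [-1.0038  0.6241]
 [-0.1523 -0.6101]
 [-0.0214 -0.1381]
 [ 0.2343  0.042 ]
 [ 0.2368  0.272 ]
 [ 0.0704  0.155 ]
 [-0.1416  0.2838]
 [-0.2395  0.6412]
 [ 0.738  -0.158 ]
 [-1.2504 -0.0022]]
beam [ 0.6232 -0.0138 -1.4806] -84.82927526301388
[[ 0.5651  0.3986]
 [ 0.0708  0.6933]
 [-1.6322  0.5783]
 [-0.5306 -0.2465]
 [-0.5216 -1.6381]
 [ 0.3404 -1.1605]
 [-1.3164  0.4596]
 [ 0.8068  0.8324]
 [-0.3044  0.2889]]
```

```bash
python3 - <<'E'
from h import *
crop('wrist0',80,160,410,260,2.4,'c5')
crop('wrist0',0,280,250,420,3,'c6')
for n,u,v,z in(('oiler',317,318,0),('cup',381,322,0),('collar',216,304,0),('wrench',290,200,0),('relay',128,268,0),('white1',392,181,.03),('white2',215,152,.03)): print(n,p2w('scene0',u,v,z))
E
```

```text
oiler [0.75116913 0.15388367 0.        ]
cup [0.72713248 0.29109394 0.        ]
collar [ 0.7726474  -0.07092584  0.        ]
wrench [0.3783392  0.00371034 0.        ]
relay [ 0.72998537 -0.31428363  0.        ]
white1 [0.25151076 0.27706591 0.03      ]
white2 [ 0.24810169 -0.26866057  0.03      ]
```

View pics/c5.png

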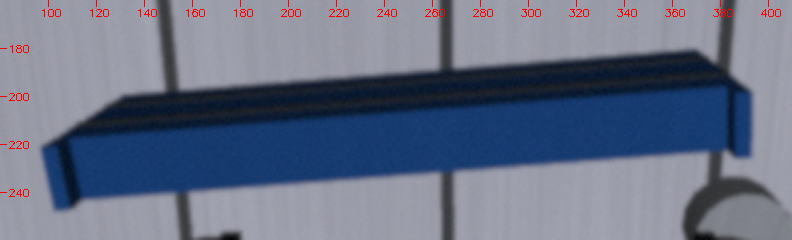

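View pics/c6.png

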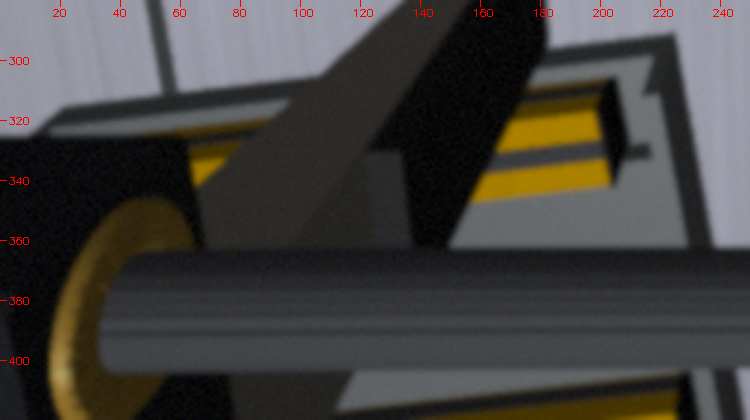

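```bash
python3 - <<'E'
from fit import *
np.set_printoptions(precision=4,suppress=True)
S='scene0';D='side0';W='wrist0'
w=[(W,(-12,-125,80),(97.9,221.7)),(W,(12,-125,80),(102.9,247.5)),(W,(-12,125,80),(392.5,198.3)),(W,(12,125,80),(392.5,225)),(W,(-12,-125,0),(132,200.4)),(W,(-12,125,0),(370.4,181.7))]
b,e=fit(w,[.62,-.01,-1.48])
print('beam',b,np.degrees(b[2]));print(e)
E
```

```text
beam [ 0.6248 -0.0152 -1.4894] -85.33487448797266
[[-1.2901  0.1513]
 [-0.2903  0.8959]
 [ 1.3347  0.0682]
 [ 1.1139  0.8429]
 [-0.478  -0.8189]
 [-0.1726 -1.2531]]
```

```bash
python3 -m creep '[[0,0,0.14,-0.05,-0.08,0.1,91.9],[0,0,0.28,-0.096,-0.17,0.2,91.9],[0,0,0.42,-0.096,-0.17,0.3,91.9],[0,0,0.56,-0.096,-0.17,0.4,91.9],[0,0,0.7,-0.096,-0.17,0.4,91.9],[0,0,0.84,-0.096,-0.17,0.4,91.9],[0,0,1,-0.096,-0.17,0.4,91.9],[0,0,1,-0.096,-0.17,0.4,91.9]]'
python3 -m creep '[[0,0,0.14,0,0,0,91.9],[0,0,0.28,0,0,0,91.9],[0,0,0.418,0,0,0,91.9],[0,0,0.418,0,0,0,91.9]]'
python3 -c "
from h import *
st();snap('wrist','wrist1')"
```

```text
t: 0.95
position: [0.6243, -0.0144, 0.1543]
tcp_rot: [0.966, 0.258, -0.0, 0.0]
wrist_force: [-0.3, -0.3, 0.4]
width: 0.0922
t: 1.35
position: [0.6244, -0.0144, 0.1544]
tcp_rot: [0.999, 0.044, -0.0, 0.0]
wrist_force: [-0.4, -0.6, -0.7]
width: 0.0923
t 1.35 pos [ 0.6244 -0.0144  0.1544] W 0.0923 F [-0.3947 -0.6432 -0.7097]
[[ 0.9961  0.0881 -0.0004]
 [ 0.0881 -0.9961 -0.0005]
 [-0.0004  0.0004 -1.    ]] q [-0.2664  0.4968  0.3163  1.7377 -0.1845  0.9367 -1.3587]
```

View pics/wrist1.png

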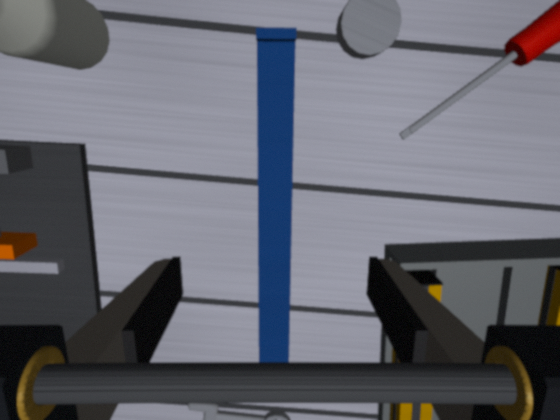

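```bash
python3 - <<'E'
from h import *
np.set_printoptions(precision=4,suppress=True)
for u,v,z in((257,29.5,.08),(296,29,.08),(258,41,.07),(294.5,41,.07),(289,340,.07),(260,340,.07)): print(u,v,p2w('wrist1',u,v,z))
a=np.radians(4.9); print(np.array([.624,-.0145])+.125*np.array([np.cos(a),np.sin(a)]))
E
```

```text
257 29.5 [0.7465 0.0064 0.08  ]
296 29 [ 0.7488 -0.0165  0.08  ]
258 41 [0.742  0.0059 0.07  ]
294.5 41 [ 0.744  -0.0166  0.07  ]
289 340 [ 0.5314 -0.0343  0.07  ]
260 340 [ 0.5294 -0.0118  0.07  ]
[ 0.7485 -0.0038]
```

```bash
python3 -m creep '[[0,0,0,0,0,0.2,91.9],[0,0,0,0,0,0.4,91.9],[0,0,0,0,0,0.6,91.9],[0,0,0,0,0,0.77,91.9],[0,0,0,0,0,0.77,91.9],[0,0,0,0,0,0.77,0],[0,0,0,0,0,0.77,0],[0,0,0,0,0,0.77,0],[0,0,0,0,0,0.77,0],[0,0,0,0,0,0.77,0],[0,0,0,0,0,0.77,0],[0,0,0,0,0,0.77,0]]'
python3 -c "
from h import *
st()"
```

```text
t: 2.6
position: [0.6246, -0.0144, 0.0392]
tcp_rot: [0.999, 0.043, 0.0, 0.0]
wrist_force: [-0.2, 0.8, 0.4]
width: 0.0379
t 2.6 pos [ 0.6246 -0.0144  0.0392] W 0.0379 F [-0.1592  0.8302  0.4197]
[[ 0.9963  0.0858  0.0002]
 [ 0.0858 -0.9963 -0.    ]
 [ 0.0002  0.     -1.    ]] q [-0.2295  0.6507  0.2697  1.7926 -0.2442  0.7307 -1.3144]
```

```bash
python3 -m creep '[[0,0,0,0,0,0,0],[0,0,0,0,0,0,0],[0,0,0,0,0,0,0],[0,0,0,0,0,-0.15,0],[0,0,0,0,0,-0.35,0],[0,0,0,0,0,-0.55,0],[0,0,0,0,0,-0.73,0],[0,0,0,0,0,-0.73,0]]'
python3 -c "
from h import *
st();snap('side','side1')"
```

```text
t: 3.4
position: [0.6266, -0.0146, 0.1516]
tcp_rot: [0.999, 0.043, 0.003, 0.0]
wrist_force: [0.5, 0.3, -4.8]
width: 0.024
t 3.4 pos [ 0.6266 -0.0146  0.1516] W 0.024 F [ 0.5181  0.3199 -4.7963]
[[ 0.9963  0.0856  0.0061]
 [ 0.0856 -0.9963  0.0002]
 [ 0.0061  0.0003 -1.    ]] q [-0.2662  0.5005  0.3173  1.7394 -0.1889  0.9254 -1.3572]
```

View pics/side1.png

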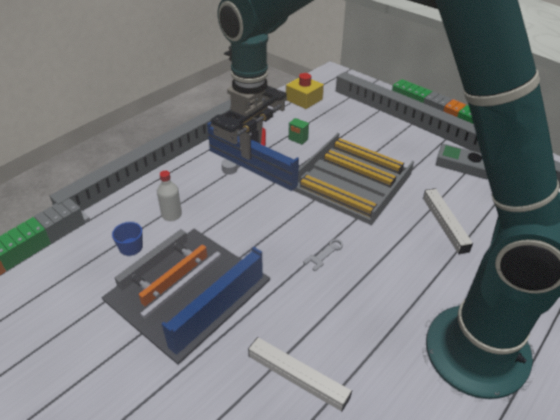

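```bash
python3 -m creep '[[0,0,-0.13,0,0,0,0],[0,0,-0.26,0,0,0,0],[0,0,-0.39,0,0,0,0],[0,0,-0.52,0,0,0,0],[0,0,-0.65,0,0,0,0],[0,0,-0.78,0,0,0,0],[0,0,-0.9,0,0,0,0],[0,0,-1,0,0,0,0],[0,0,-1,0,0,0,0]]'
python3 -m creep '[[0,0,-0.12,0.1,-0.1,0,0],[0,0,-0.24,0.25,-0.25,0,0],[0,0,-0.36,0.45,-0.4,0,0],[0,0,-0.465,0.65,-0.55,0,0],[0,0,-0.465,0.73,-0.637,0,0],[0,0,-0.465,0.73,-0.637,0,0]]'
python3 -c "
from h import *
st()"
```

```text
t: 4.35
position: [0.6226, -0.0144, 0.1456]
tcp_rot: [0.844, 0.537, -0.002, -0.002]
wrist_force: [0.6, 0.7, -4.9]
width: 0.0238
t: 4.95
position: [0.5818, 0.1294, 0.1468]
tcp_rot: [0.688, 0.725, -0.001, -0.002]
wrist_force: [-0.7, -0.8, -5.4]
width: 0.0237
t 4.95 pos [0.5818 0.1294 0.1468] W 0.0237 F [-0.7421 -0.8186 -5.3674]
[[-0.0525  0.9986 -0.0039]
 [ 0.9986  0.0525  0.0016]
 [ 0.0018 -0.0038 -1.    ]] q [-0.2174  0.4582 -0.0727  1.7915  0.0378  0.8966 -0.2538]
```

```bash
python3 -c "
from h import *
snap('wrist','wrist2')"
```

```text
(no output)
```

View pics/wrist2.png

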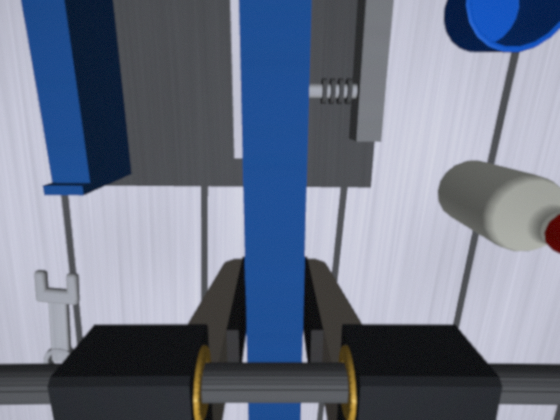

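```bash
python3 - <<'E'
from fit import *
np.set_printoptions(precision=4,suppress=True)
crop('wrist2',20,90,400,210,2.1,'c7')
W='wrist2'
for u,v,z in((235,157,.02),(357,137,.04),(381,141,.04),(45,192,.09),(85,190,.09)):
  p=p2w(W,u,v,z); a=.0486; d=p[:2]-[.5045,.2784]; print(u,v,[np.cos(a)*d[0]+np.sin(a)*d[1],-np.sin(a)*d[0]+np.cos(a)*d[1]])
E
```

```text
235 157 [np.float64(0.03834327943948898), np.float64(-0.11026689525171258)]
357 137 [np.float64(0.12904784815187412), np.float64(-0.09311951726761503)]
381 141 [np.float64(0.14656268223082944), np.float64(-0.09592465286789266)]
45 192 [np.float64(-0.07135161984931732), np.float64(-0.12372493646997242)]
85 190 [np.float64(-0.046839144979873217), np.float64(-0.12232393230238303)]
```

View pics/c7.png

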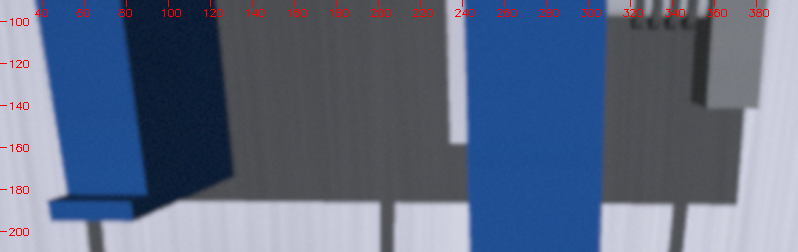

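```bash
python3 -m creep '[[0,0,0,0.2,-0.04,0,0],[0,0,0,0.45,-0.09,0,0],[0,0,0,0.7,-0.14,0,0],[0,0,0,0.9,-0.19,0,0],[0,0,0,1,-0.196,0,0],[0,0,0,1,-0.196,0,0],[0,0,0,1,-0.196,0,0]]'
python3 -c "
from h import *
s=st();snap('side','side2');snap('scene','scene2')
crop('side2',90,170,310,360,3.5,'c8')
a=.0486; d=np.array(s['position'])[:2]-[.5045,.2784]; print([np.cos(a)*d[0]+np.sin(a)*d[1],-np.sin(a)*d[0]+np.cos(a)*d[1]])
"
```

```text
t: 5.7
position: [0.5486, 0.271, 0.1479]
tcp_rot: [0.691, 0.723, -0.001, 0.001]
wrist_force: [-0.2, -0.2, -5.3]
width: 0.0238
t 5.7 pos [0.5486 0.271  0.1479] W 0.0238 F [-0.1884 -0.1649 -5.3059]
[[-0.0463  0.9989 -0.0002]
 [ 0.9989  0.0463 -0.0023]
 [-0.0023 -0.0003 -1.    ]] q [-0.44    0.4815 -0.0984  1.7514  0.0599  0.9129 -0.5176]
[np.float64(0.0436441917037211), np.float64(-0.009491463874366127)]
```

View pics/c8.png

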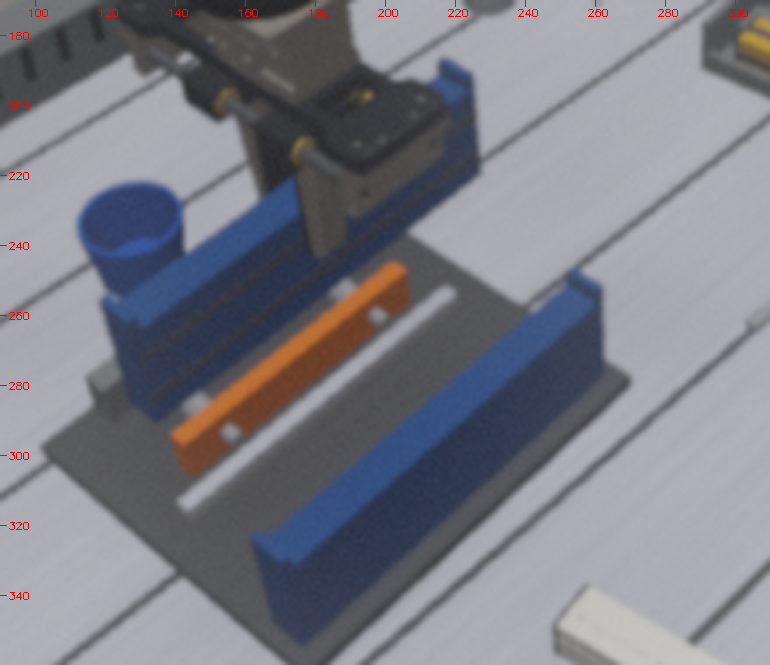

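View pics/scene2.png

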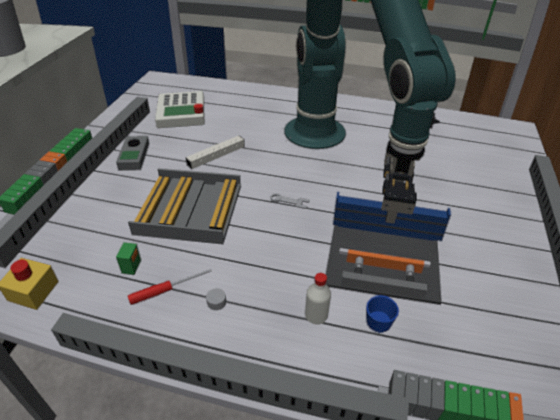

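```bash
python3 -m creep '[[0,0,0,0.06,-0.02,0,0],[0,0,0,0.06,-0.02,0,0],[0,0,0,0.06,-0.02,0,0],[0,0,0,0.06,-0.02,0,0]]'
python3 - <<'E'
from h import *
s=st(); a=.0486
def rk(p): d=np.array(p)[:2]-[.5045,.2784]; return np.array([np.cos(a)*d[0]+np.sin(a)*d[1],-np.sin(a)*d[0]+np.cos(a)*d[1]])*1000
print(rk(s['position']))
z=.1479-.0385
for q in((134.3,290.3),(226.6,219.4)): print(rk(p2w('side2',*q,z)))
snap('side','side3');snap('scene','scene3');crop('scene3',320,180,460,300,5,'c9');crop('side3',90,170,310,360,3.5,'c10')
E
```

```text
t: 6.2
position: [0.5443, 0.2822, 0.1486]
tcp_rot: [0.69, 0.724, -0.0, 0.0]
wrist_force: [0.6, -0.3, -5.0]
width: 0.0241
t 6.2 pos [0.5443 0.2822 0.1486] W 0.0241 F [ 0.5832 -0.326  -5.0296]
[[-0.0489  0.9988  0.0001]
 [ 0.9988  0.0489 -0.0003]
 [-0.0003  0.0001 -1.    ]] q [-0.4552  0.4823 -0.1026  1.7485  0.0604  0.9139 -0.5342]
[39.9542  1.8391]
[ 32.3059 115.4196]
[  31.9385 -133.1274]
```

View pics/c9.png

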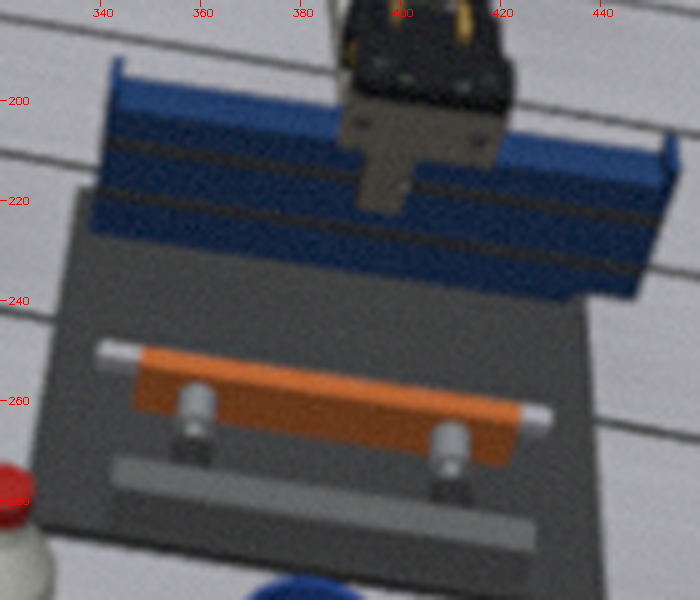

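View pics/c10.png

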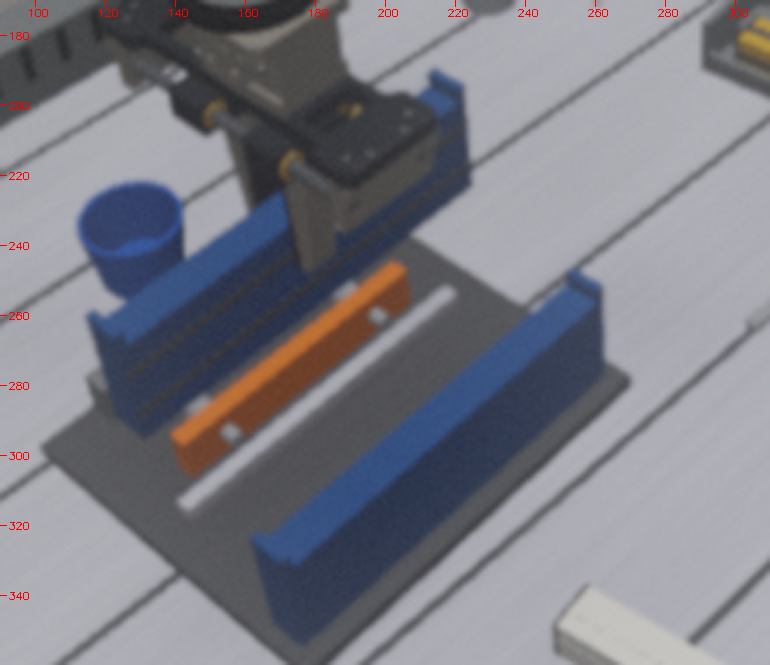

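```bash
python3 - <<'E'
from h import *
a=.0486
def rk(p): d=np.array(p)[:2]-[.5045,.2784]; return np.array([np.cos(a)*d[0]+np.sin(a)*d[1],-np.sin(a)*d[0]+np.cos(a)*d[1]])*1000
z=.1486-.0388
for f,q in(('side3',(131.4,294.9)),('side3',(224.3,223.1)),('scene3',(338.6,226.6)),('scene3',(447.2,239.6))): print(rk(p2w(f,*q,z)))
# fixed support same method
for f,q in(('side3',(176.2,354.5)),('side3',(262.5,276)),('scene0',(338,227)),('scene0',(434.5,240))): print('fix',rk(p2w(f,*q,.01)))
E
```

```text
[ 27.67827059 126.0277689 ]
[  27.58625761 -121.57731724]
[  59.43319617 -119.9833083 ]
[ 49.90823738 127.62273005]
fix [-71.75452949 124.34896969]
fix [ -71.23213204 -126.7375485 ]
fix [ -46.65229812 -123.06504595]
fix [-50.89631242 127.68385388]
```

```bash
python3 -m creep '[[0,0,0,-0.013,0,0.15,0],[0,0,0,-0.013,0,0.3,0],[0,0,0,-0.013,0,0.45,0],[0,0,0,-0.013,0,0.55,0],[0,0,0,-0.013,0,0.55,0],[0,0,0,-0.013,0,0.55,0]]'
python3 -c "
from h import *
s=st();snap('side','side4');snap('wrist','wrist4')
crop('side4',90,190,290,360,4,'c11')
a=.0486; d=np.array(s['position'])[:2]-[.5045,.2784]; print([np.cos(a)*d[0]+np.sin(a)*d[1],-np.sin(a)*d[0]+np.cos(a)*d[1]])
"
```

```text
t: 6.9
position: [0.5447, 0.2807, 0.0664]
tcp_rot: [0.69, 0.724, 0.0, 0.0]
wrist_force: [0.4, -0.1, -4.9]
width: 0.0239
t 6.9 pos [0.5447 0.2807 0.0664] W 0.0239 F [ 0.3919 -0.1354 -4.8892]
[[-0.0491  0.9988  0.0004]
 [ 0.9988  0.0491  0.0002]
 [ 0.0002  0.0004 -1.    ]] q [-0.4598  0.5893 -0.094   1.7952  0.0759  0.7602 -0.544 ]
[np.float64(0.040225324041254645), np.float64(0.0003528211786766413)]
```

View pics/c11.png

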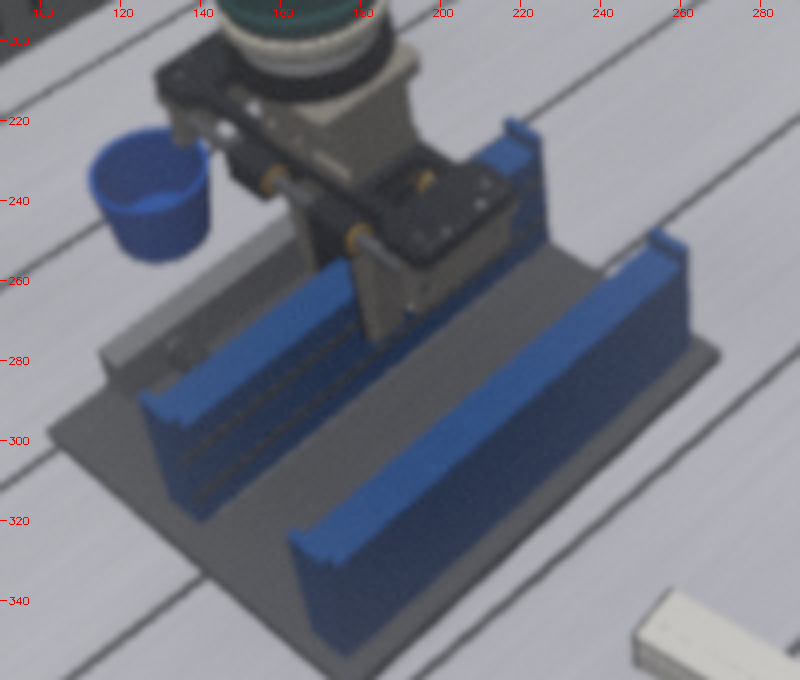

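View pics/wrist4.png

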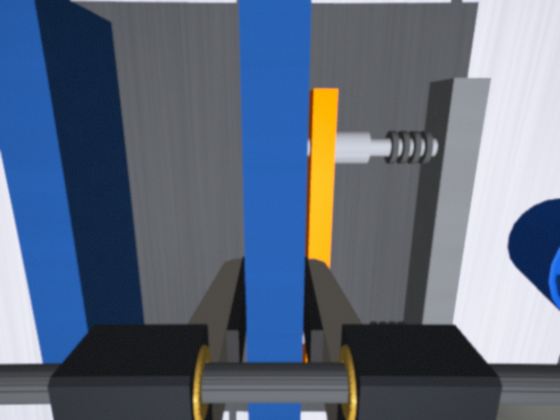

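```bash
python3 -m creep '[[0,0,0,0,0.03,0,0],[0,0,0,0,0.06,0,0],[0,0,0,0,0.09,0,0],[0,0,0,0,0.12,0,0],[0,0,0,0,0.147,0,0],[0,0,0,0,0.155,0,0],[0,0,0,0,0.155,0,0],[0,0,0,0,0.155,0,0]]'
python3 -c "
from h import *
s=st();snap('wrist','wrist5')
a=.0486
def rk(p): d=np.array(p)[:2]-[.5045,.2784]; return np.array([np.cos(a)*d[0]+np.sin(a)*d[1],-np.sin(a)*d[0]+np.cos(a)*d[1]])*1000
print(rk(s['position']))
for q in((140,320.5),(226.2,250.7)): print(rk(p2w('side4',*q,.0276)))
"
```

```text
t: 7.8
position: [0.5652, 0.2819, 0.0659]
tcp_rot: [0.689, 0.724, -0.002, -0.001]
wrist_force: [-6.8, -0.6, -0.8]
width: 0.0236
t 7.8 pos [0.5652 0.2819 0.0659] W 0.0236 F [-6.8053 -0.6067 -0.783 ]
[[-0.0495  0.9988 -0.005 ]
 [ 0.9988  0.0495 -0.001 ]
 [-0.0008 -0.005  -1.    ]] q [-0.4468  0.6181 -0.0925  1.7423  0.0732  0.7894 -0.5247]
[60.7635  0.5215]
[ 28.2726 124.5605]
[  27.044 -119.657]
```

View pics/wrist5.png

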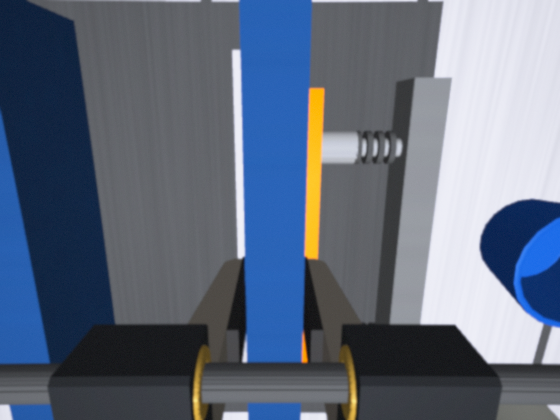

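```bash
python3 -m creep '[[0,0,0,0,0.015,0,0],[0,0,0,0,0.015,0,0],[0,0,0,0,0.015,0.03,0],[0,0,0,0,0.015,0.06,0],[0,0,0,0,0.015,0.08,0],[0,0,0,0,0.015,0.1,0],[0,0,0,0,0.015,0.1,0]]'
python3 -c "
from h import *
s=st();snap('side','side5');snap('wrist','wrist6')
crop('side5',90,190,290,360,4,'c12')
a=.0486
def rk(p): d=np.array(p)[:2]-[.5045,.2784]; return np.array([np.cos(a)*d[0]+np.sin(a)*d[1],-np.sin(a)*d[0]+np.cos(a)*d[1]])*1000
print(rk(s['position']))
"
```

```text
t: 8.55
position: [0.5667, 0.2818, 0.0501]
tcp_rot: [0.689, 0.724, -0.003, -0.002]
wrist_force: [-8.4, -0.1, -2.3]
width: 0.0237
t 8.55 pos [0.5667 0.2818 0.0501] W 0.0237 F [-8.4167 -0.0722 -2.3081]
[[-0.0496  0.9988 -0.0063]
 [ 0.9988  0.0496 -0.0015]
 [-0.0012 -0.0064 -1.    ]] q [-0.4471  0.6425 -0.0905  1.7429  0.0756  0.7658 -0.5249]
[62.3182  0.3961]
```

View pics/c12.png

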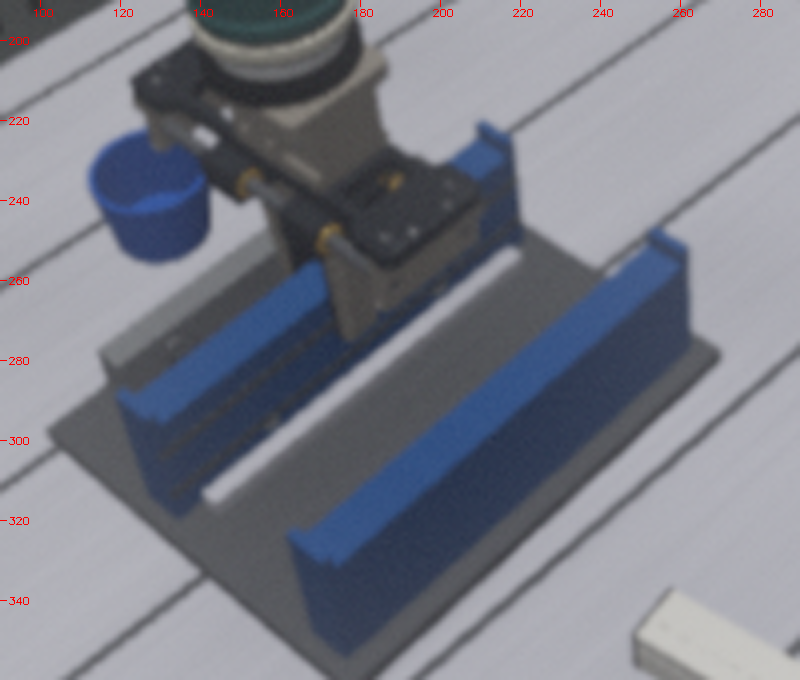

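View pics/wrist6.png

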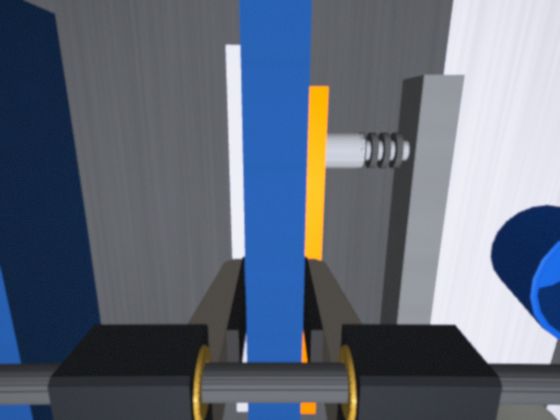

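```bash
python3 -c "
from h import *
a=.0486
def rk(p): d=np.array(p)[:2]-[.5045,.2784]; return np.array([np.cos(a)*d[0]+np.sin(a)*d[1],-np.sin(a)*d[0]+np.cos(a)*d[1]])*1000
snap('scene','scene6');crop('scene6',320,180,460,300,5,'c13');crop('side5',110,200,170,340,5.5,'c14a');crop('side5',195,215,275,290,7,'c14b')
for q in((135.5,320),(220,250.75)): print(rk(p2w('side5',*q,.0115)))
"
```

```text
[ 47.19333456 124.29265914]
[  48.70434462 -120.96232165]
```

View pics/c13.png

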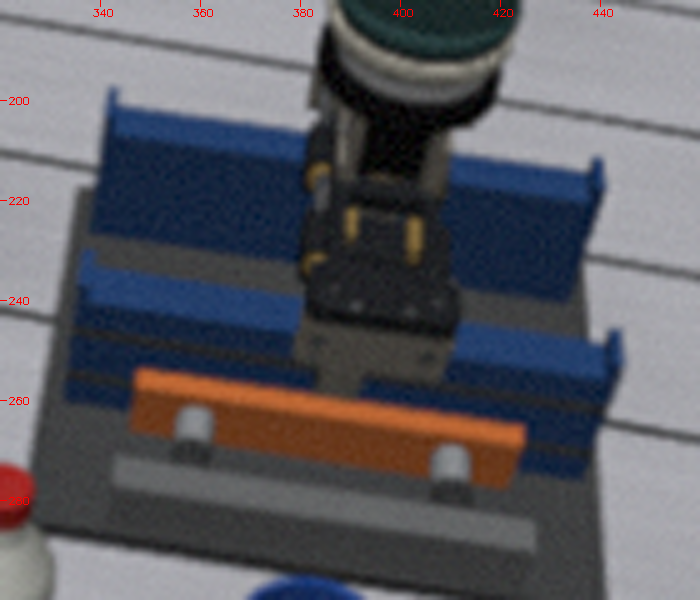

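View pics/c14b.png

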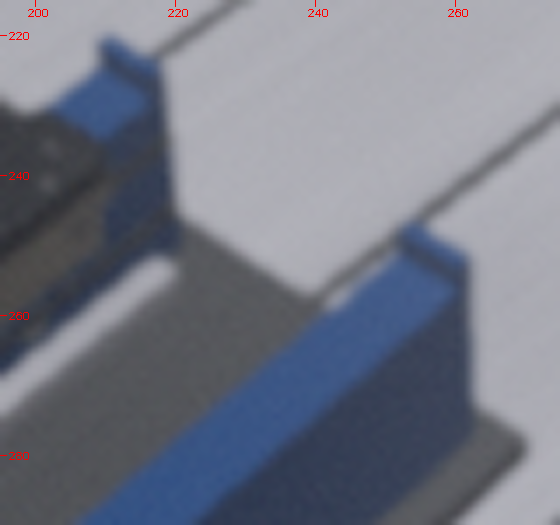

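```bash
python3 -c "
from h import *
a=.0486
def rk(p): d=np.array(p)[:2]-[.5045,.2784]; return np.array([np.cos(a)*d[0]+np.sin(a)*d[1],-np.sin(a)*d[0]+np.cos(a)*d[1]])*1000
for f,n,q in(('side5','beam far',(218.1,224.1)),('side5','fix far',(261.9,251.9)),('scene6','beam L',(337.6,230.4)),('scene6','beam R',(444,245.6)),('scene6','fix L',(342.6,197.6)),('scene6','fix R',(440,211.6)),): print(n,rk(p2w(f,*q,.09)))
for n,q in(('beam L',(333,260.5)),('beam R',(436.5,275.5)),('fixL',(338.2,227)),('fixR',(434.5,239.8))): print(n,rk(p2w('scene6',*q,.0115 if 'b' in n else .01)))
"
```

```text
beam far [  50.86705799 -125.0240296 ]
fix far [ -73.68252633 -123.34882115]
beam L [  51.44975717 -121.23315983]
beam R [ 49.99441596 125.35404843]
fix L [ -71.44967815 -121.72948683]
fix R [-70.37777031 123.48035616]
beam L [  75.29207489 -122.09487207]
beam R [ 72.78317933 126.16210682]
fixL [ -46.76425012 -122.55057634]
fixR [-51.64898933 127.72176099]
```

View pics/c14a.png

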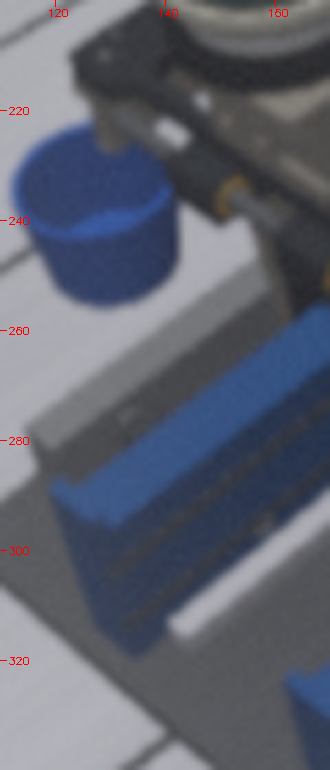

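```bash
python3 -m creep '[[0,0,0,0,0,0.007,0],[0,0,0,0,-0.01,0.014,0],[0,0,0,0,-0.017,0.014,0],[0,0,0,0,-0.017,0.014,0]]'
python3 -c "
from h import *
s=st()
a=.0486
def rk(p): d=np.array(p)[:2]-[.5045,.2784]; return np.array([np.cos(a)*d[0]+np.sin(a)*d[1],-np.sin(a)*d[0]+np.cos(a)*d[1]])*1000
print(rk(s['position']))
"
```

```text
t: 9.1
position: [0.5656, 0.2818, 0.0491]
tcp_rot: [0.689, 0.724, -0.001, -0.001]
wrist_force: [-5.9, 0.0, -0.6]
width: 0.0236
t 9.1 pos [0.5656 0.2818 0.0491] W 0.0236 F [-5.89    0.0155 -0.5895]
[[-0.0494  0.9988 -0.0033]
 [ 0.9988  0.0494 -0.0007]
 [-0.0005 -0.0033 -1.    ]] q [-0.4486  0.6413 -0.09    1.7485  0.0768  0.7584 -0.5273]
[61.2319  0.4683]
```

```bash
python3 -m creep '[[0,0,0,0,-0.005,0.006,0],[0,0,0,0,-0.005,0.006,0],[0,0,0,0,-0.005,0.006,60],[0,0,0,0,-0.005,0.006,60],[0,0,0,0,-0.005,0.006,91.9],[0,0,0,0,-0.005,0.006,91.9],[0,0,0,0,-0.005,0.006,91.9],[0,0,0,0,-0.005,0.006,91.9],[0,0,0,0,-0.005,0.006,91.9],[0,0,0,0,-0.005,0.006,91.9]]'
python3 -m creep '[[0,0,0,0,0,-0.1,91.9],[0,0,0,0,0,-0.3,91.9],[0,0,0,0,0,-0.6,91.9],[0,0,0,0,0,-0.9,91.9],[0,0,0,0,0,-1,91.9],[0,0,0,0,0,-1,91.9]]'
python3 -c "
from h import *
s=st();snap('side','side7');snap('wrist','wrist7')
crop('side7',90,190,290,360,4,'c15')
"
```

```text
t: 10.1
position: [0.5665, 0.2816, 0.0481]
tcp_rot: [0.69, 0.724, 0.0, 0.0]
wrist_force: [0.7, 0.3, 0.6]
width: 0.0856
t: 10.7
position: [0.5681, 0.2825, 0.2021]
tcp_rot: [0.69, 0.724, 0.003, 0.001]
wrist_force: [0.2, 0.8, -1.0]
width: 0.0919
t 10.7 pos [0.5681 0.2825 0.2021] W 0.0919 F [ 0.2288  0.7732 -1.002 ]
[[-0.0491  0.9988  0.006 ]
 [ 0.9988  0.0491  0.0031]
 [ 0.0028  0.0061 -1.    ]] q [-0.4381  0.4544 -0.1025  1.6559  0.0529  1.0272 -0.5082]
```

View pics/c15.png

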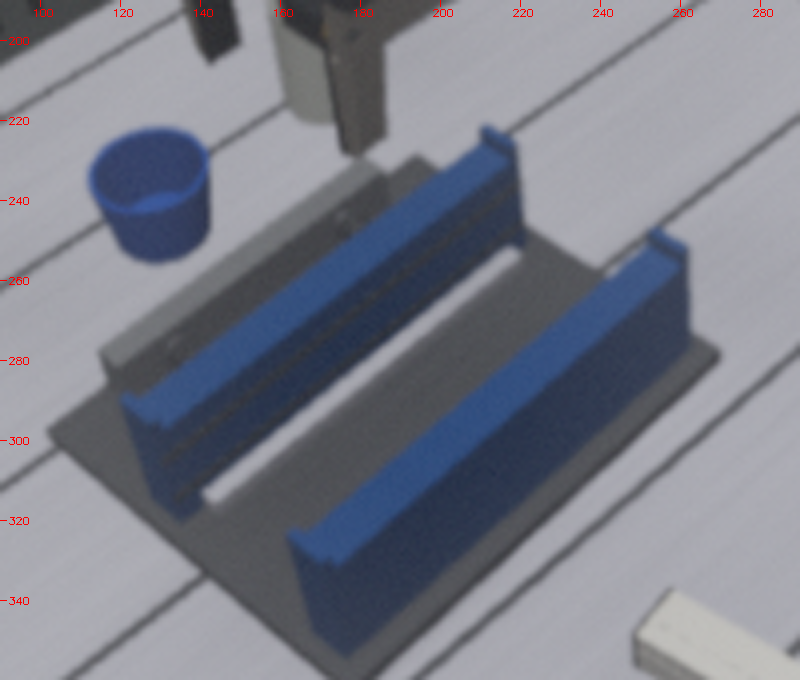

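View pics/wrist7.png

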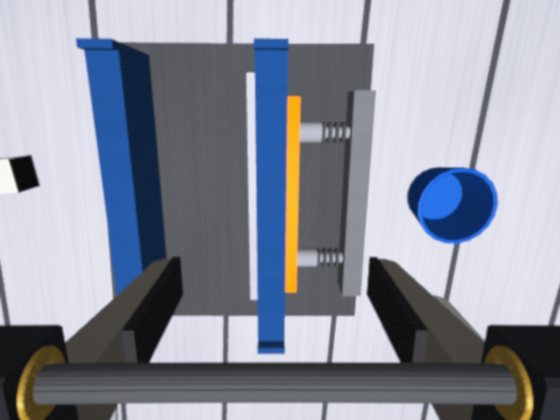

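```bash
python3 -c "
from h import *
crop('wrist7',70,25,310,75,3.3,'c16')
a=.0486
def rk(p): d=np.array(p)[:2]-[.5045,.2784]; return np.array([np.cos(a)*d[0]+np.sin(a)*d[1],-np.sin(a)*d[0]+np.cos(a)*d[1]])*1000
for q in((77,39),(111,39),(253.5,39),(289,39),(258,352),(285,352)): print(rk(p2w('wrist7',*q,.09)))
"
```

```text
[-70.58228324 123.53309035]
[-47.85108711 123.74507988]
[ 48.36382486 124.23527601]
[ 72.45642245 124.2537404 ]
[  48.4067173  -123.13502387]
[  71.76377771 -123.18119095]
```

View pics/c16.png

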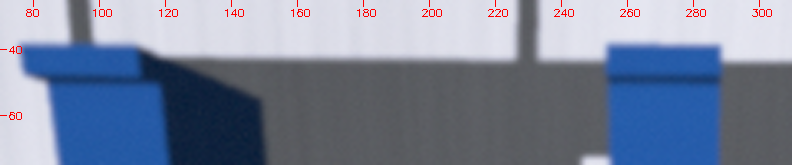

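```bash
python3 - <<'E'
from fit import *
np.set_printoptions(precision=4,suppress=True)
S='scene0'
r,e=fit([(S,(118,-123,45),(128.4,222.2)),(S,(118,123,45),(223.8,230.7)),(S,(118,123,0),(223.3,243.3)),(S,(118,-123,0),(132.2,234.4)),(S,(-118,-123,45),(157.8,168.9))],[.5,-.2,0])
print('bin',r,np.degrees(r[2]));print(e)
E
```

```text
bin [ 0.4895 -0.2549  0.1397] 8.004293618013625
[[ 0.0863 -0.0969]
 [-0.7566  0.0217]
 [ 1.0504  0.2317]
 [-0.0737  0.3866]
 [-0.1452 -1.0642]]
```

```bash
python3 -m creep '[[0,0,0.14,-0.25,0,0,50],[0,0,0.28,-0.5,0,0,50],[0,0,0.42,-0.75,0,0,50],[0,0,0.56,-1,0,0,50],[0,0,0.7,-1,0,0,50],[0,0,0.84,-1,0,0,50],[0,0,1,-1,0,0,50],[0,0,1,-1,0,0,50]]'
python3 -m creep '[[0,0,0.14,-0.2,0.2,0,50],[0,0,0.28,-0.4,0.4,0,50],[0,0,0.413,-0.6,0.6,0,50],[0,0,0.413,-0.8,0.8,0,50],[0,0,0.413,-1,1,0,50],[0,0,0.413,-1,1,0,50]]'
python3 -m creep '[[0,0,0,-0.1,0.25,0,50],[0,0,0,-0.2,0.5,0,50],[0,0,0,-0.3,0.75,0,50],[0,0,0,-0.4,1,0,50],[0,0,0,-0.4,1,0,50],[0,0,0,-0.4,1,0,50]]'
python3 -c "
from h import *
s=st();snap('wrist','wrist8')
"
```

```text
t: 11.6
position: [0.5725, 0.1312, 0.1957]
tcp_rot: [0.959, 0.282, -0.002, 0.0]
wrist_force: [-0.2, -0.7, -0.1]
width: 0.0501
t: 12.2
position: [0.5266, -0.0822, 0.1971]
tcp_rot: [0.998, 0.067, -0.002, 0.001]
wrist_force: [-1.1, -0.0, 0.6]
width: 0.0503
t: 12.8
position: [0.49, -0.2325, 0.197]
tcp_rot: [0.998, 0.07, -0.001, -0.0]
wrist_force: [0.5, 0.1, -0.6]
width: 0.0503
t 12.8 pos [ 0.49   -0.2325  0.197 ] W 0.0503 F [ 0.481   0.0825 -0.6225]
[[ 0.9901  0.1401 -0.0021]
 [ 0.1401 -0.9901  0.0007]
 [-0.0019 -0.001  -1.    ]] q [ 0.0657  0.3131  0.3831  1.9049 -0.1415  0.9519 -0.9156]
```

View pics/wrist8.png

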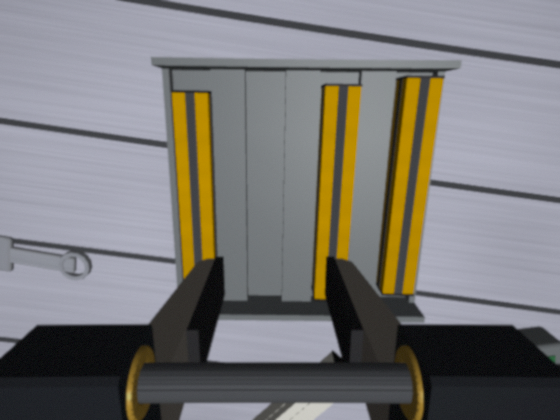

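```bash
python3 - <<'E'
from h import *
np.set_printoptions(precision=4,suppress=True)
f='wrist8'
P=lambda u,v,z=.035:p2w(f,u,v,z)[:2]
for n,(a,b),(c,d) in(('A',((172,93),(210.5,92)),((181,262),(213,262))),('B',((323,86),(361,85.5)),((315,299),(350.5,300))),('C',((405.5,78),(441,78)),((382.5,294),(416,294)))):
    m1=(P(*a)+P(*b))/2; m2=(P(*c)+P(*d))/2; v=m1-m2
    print(n,'far',m1,'near',m2,'len',np.linalg.norm(v),'mid',(m1+m2)/2,'from far -100:',m1-v/np.linalg.norm(v)*.1,'ang',np.degrees(np.arctan2(v[1],v[0])))
for q in((153,60,.045),(459,63,.045)): print(P(*q))
E
```

```text
A far [ 0.5707 -0.1508] near [ 0.4181 -0.1681] len 0.1535593623328161 mid [ 0.4944 -0.1594] from far -100: [ 0.4714 -0.162 ] ang 6.438635282680712
B far [ 0.5936 -0.2749] near [ 0.3971 -0.3038] len 0.19868278490664124 mid [ 0.4954 -0.2893] from far -100: [ 0.4947 -0.2894] ang 8.360961077921914
C far [ 0.6087 -0.3401] near [ 0.4122 -0.3669] len 0.1982496244735523 mid [ 0.5104 -0.3535] from far -100: [ 0.5096 -0.3537] ang 7.775606997708988
[ 0.5907 -0.1212]
[ 0.622  -0.3616]
```

```bash
python3 -m creep '[[0,0,0,0.016,0.2,0.1,50],[0,0,0,0.016,0.45,0.3,50],[0,0,0,0.016,0.65,0.5,50],[0,0,0,0.016,0.818,0.7,50],[0,0,0,0.016,0.818,0.7,50],[0,0,0,0.016,0.818,0.7,50],[0,0,0,0.016,0.818,0.7,50]]'
python3 -c "
from h import *
s=st();snap('wrist','wrist9')
"
```

```text
t: 13.55
position: [0.5116, -0.3516, 0.0939]
tcp_rot: [0.997, 0.072, 0.001, -0.0]
wrist_force: [0.5, 1.0, -0.1]
width: 0.0503
t 13.55 pos [ 0.5116 -0.3516  0.0939] W 0.0503 F [ 0.4924  0.959  -0.1202]
[[ 0.9897  0.143   0.0014]
 [ 0.143  -0.9897  0.0006]
 [ 0.0015 -0.0004 -1.    ]] q [ 0.2815  0.5748  0.3608  1.7874 -0.2658  0.8263 -0.6569]
```

View pics/wrist9.png

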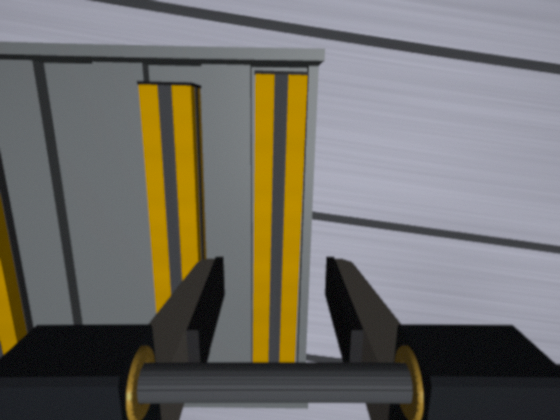

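```bash
python3 - <<'E'
from h import *
np.set_printoptions(precision=4,suppress=True)
f='wrist9'
P=lambda u,v,z=.035:p2w(f,u,v,z)[:2]
m1=(P(255,73.5)+P(307.5,73.5))/2; m2=(P(252.5,362)+P(296,362))/2; v=(m1-m2)/np.linalg.norm(m1-m2)
c=m1-.1*v; print(m1,m2,'c',c,np.degrees(np.arctan2(v[1],v[0])))
d=c-status.get_state()['position'][:2]; R=np.array([[.9897,.143],[.143,-.9897]]); print(R.T@d)
E
```

```text
[ 0.6095 -0.3417] [ 0.4178 -0.3653] c [ 0.5102 -0.3539] 7.009578245027583
[-0.0018  0.0018]
```

```bash
python3 -m creep '[[0,0,0.012,-0.012,0.012,0.15,50],[0,0,0.012,-0.012,0.012,0.3,50],[0,0,0.012,-0.012,0.012,0.42,50],[0,0,0.012,-0.012,0.012,0.485,50],[0,0,0.012,-0.012,0.012,0.485,50],[0,0,0.012,-0.012,0.012,0.485,0],[0,0,0.012,-0.012,0.012,0.485,0],[0,0,0.012,-0.012,0.012,0.485,0],[0,0,0.012,-0.012,0.012,0.485,0],[0,0,0.012,-0.012,0.012,0.485,0]]'
python3 -c "
from h import *
s=st()"
```

```text
t: 14.6
position: [0.5094, -0.3555, 0.0215]
tcp_rot: [0.998, 0.064, 0.001, -0.0]
wrist_force: [-0.4, 2.5, 5.8]
width: 0.0296
t 14.6 pos [ 0.5094 -0.3555  0.0215] W 0.0296 F [-0.4033  2.5209  5.8437]
[[ 0.9919  0.1274  0.0014]
 [ 0.1274 -0.9919  0.0003]
 [ 0.0014 -0.0001 -1.    ]] q [ 0.3172  0.6796  0.3234  1.8093 -0.3159  0.7024 -0.6265]
```

```bash
python3 -m creep '[[0,0,0,0,0,0,0],[0,0,0,0,0,-0.1,0],[0,0,0,0,0,-0.25,0],[0,0,0,0,0,-0.45,0],[0,0,0,0,0,-0.65,0],[0,0,0,0,0,-0.85,0],[0,0,0,0,0,-0.95,0],[0,0,0,0,0,-0.95,0]]'
python3 -c "
from h import *
s=st();snap('wrist','wrist10')"
```

```text
t: 15.4
position: [0.5097, -0.3567, 0.1654]
tcp_rot: [0.998, 0.064, 0.002, 0.001]
wrist_force: [1.0, 0.0, -1.9]
width: 0.0297
t 15.4 pos [ 0.5097 -0.3567  0.1654] W 0.0297 F [ 0.996   0.0017 -1.9064]
[[ 0.9919  0.1271  0.0042]
 [ 0.1271 -0.9919 -0.0024]
 [ 0.0039  0.003  -1.    ]] q [ 0.2577  0.4852  0.4008  1.7442 -0.2257  0.9527 -0.6957]
```

View pics/wrist10.png

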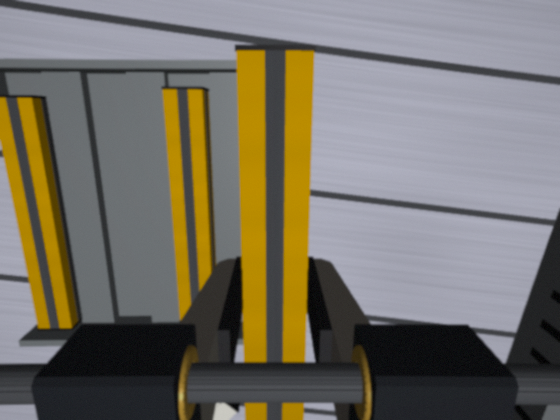

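```bash
python3 - <<'E'
from h import *
e=p2w('wrist10',275,49,.1654+.0135); e2=p2w('wrist10',275,300,.1654+.0135);s=status.get_state();print(e,np.linalg.norm(e[:2]-np.array(s['position'])[:2]))
E
python3 -m creep '[[0,0,0.02,0.02,-0.2,0,0],[0,0,0.04,0.04,-0.4,0,0],[0,0,0.06,0.06,-0.65,0,0],[0,0,0.075,0.08,-0.9,0,0],[0,0,0.075,0.1,-1,0,0]]'
python3 -m creep '[[0,0,0,0.02,-0.33,0,0],[0,0,0,0.03,-0.66,0,0],[0,0,0,0.05,-1,0,0]]'
python3 -m creep '[[0,0,0,0.02,-0.33,0,0],[0,0,0,0.03,-0.66,0,0],[0,0,0,0.05,-1,0,0]]'
python3 -m creep '[[0,0,0,0.02,-0.33,0,0],[0,0,0,0.03,-0.66,0,0],[0,0,0,0.05,-0.9,0,0],[0,0,0,0.05,-1,0,0],[0,0,0,0.05,-1,0,0],[0,0,0,0.05,-1,0,0]]'
python3 -c "
from h import *
s=st()"
```

```text
[ 0.60992704 -0.34433622  0.1789    ] 0.10175442083748365
t: 15.95
position: [0.5029, -0.2003, 0.1605]
tcp_rot: [1.0, 0.027, -0.002, -0.002]
wrist_force: [0.4, 0.8, -2.4]
width: 0.0299
t: 16.25
position: [0.5028, -0.0543, 0.1611]
tcp_rot: [1.0, 0.024, -0.002, 0.0]
wrist_force: [0.9, 0.1, -2.6]
width: 0.0298
t: 16.55
position: [0.5029, 0.0948, 0.1611]
tcp_rot: [1.0, 0.025, -0.002, 0.001]
wrist_force: [1.0, -0.8, -1.4]
width: 0.0298
t: 17.15
position: [0.5044, 0.2412, 0.1617]
tcp_rot: [1.0, 0.024, -0.001, 0.001]
wrist_force: [0.3, -1.4, -1.9]
width: 0.0297
t 17.15 pos [0.5044 0.2412 0.1617] W 0.0297 F [ 0.2915 -1.3948 -1.9395]
[[ 0.9989  0.0476 -0.0018]
 [ 0.0476 -0.9989 -0.0024]
 [-0.0019  0.0023 -1.    ]] q [-0.69    0.3789  0.228   1.8875 -0.1061  0.8896 -1.9336]
```

```bash
python3 -m creep '[[0,0,0,0,-0.2,0,0],[0,0,0,0,-0.45,0.0,0],[0,0,0,0,-0.621,0.1,0],[0,0,0,0,-0.621,0.2,0],[0,0,0,0,-0.621,0.3,0],[0,0,0,0,-0.621,0.3,0],[0,0,0,0,-0.621,0.3,0]]'
python3 -c "
from h import *
s=st();snap('wrist','wrist11');snap('scene','scene11');crop('scene11',310,170,470,310,5,'c17')
a=.0486
def rk(p): d=np.array(p)[:2]-[.5045,.2784]; return np.array([np.cos(a)*d[0]+np.sin(a)*d[1],-np.sin(a)*d[0]+np.cos(a)*d[1]])*1000
print(rk(s['position']))"
```

```text
t: 17.85
position: [0.5008, 0.334, 0.1175]
tcp_rot: [1.0, 0.023, -0.0, 0.001]
wrist_force: [0.1, -0.5, -2.2]
width: 0.0297
t 17.85 pos [0.5008 0.334  0.1175] W 0.0297 F [ 0.0847 -0.4876 -2.2458]
[[ 0.9989  0.0459 -0.0004]
 [ 0.0459 -0.9989 -0.0015]
 [-0.0005  0.0014 -1.    ]] q [-0.7923  0.5016  0.194   1.8121 -0.1234  0.8409 -2.0639]
[-0.9541 55.6973]
```

View pics/c17.png

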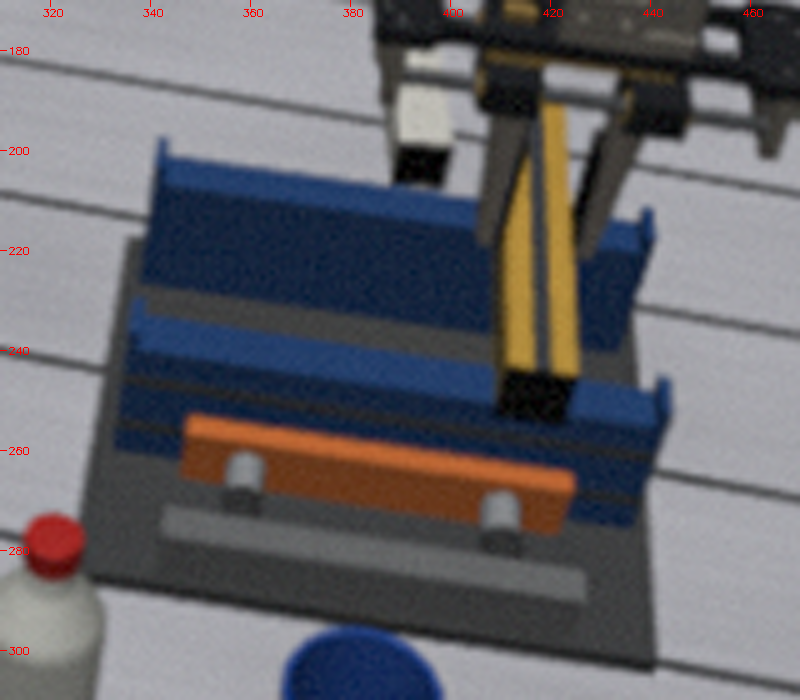

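View pics/wrist11.png

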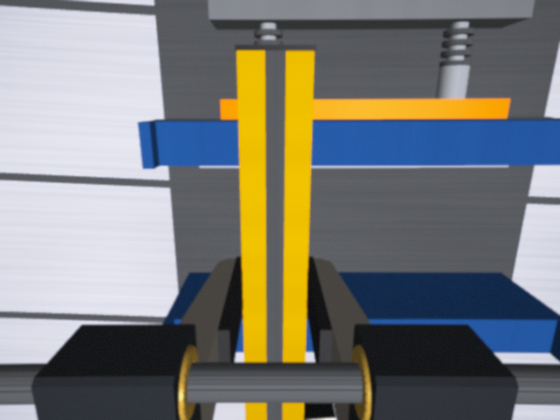

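```bash
python3 -m creep '[[0,0,0,0,0,0.05,0],[0,0,0,0,0,0.1,0],[0,0,0,0,0,0.13,0],[0,0,0,0,0,0.13,0],[0,0,0,0,0,0.13,0]]'
```

```text
t: 18.45
position: [0.5001, 0.3364, 0.0981]
tcp_rot: [1.0, 0.025, -0.0, 0.0]
wrist_force: [-0.4, 0.2, -2.2]
width: 0.0296
```

```bash
python3 -m creep '[[0,0,0,0,0.008,0.007,0],[0,0,0,0,0.008,0.014,0],[0,0,0,0,0.008,0.014,0]]'
```

```text
t: 18.75
position: [0.5005, 0.3352, 0.0965]
tcp_rot: [1.0, 0.025, 0.0, -0.0]
wrist_force: [-1.2, -1.1, -0.7]
width: 0.0296
```

Contact is starting, so I'll release and lift.

```bash
python3 -m creep '[[0,0,0,0,0,0.006,0],[0,0,0,0,0,0.006,0],[0,0,0,0,0,0.006,40],[0,0,0,0,0,0.006,40],[0,0,0,0,0,0.006,40],[0,0,0,0,0,-0.1,40],[0,0,0,0,0,-0.3,40],[0,0,0,0,0,-0.6,44],[0,0,0,0,0,-0.6,50]]'
python3 -c "
from h import *
s=st();snap('wrist','wrist12');snap('side','side12');crop('side12',90,180,310,360,3.6,'c18')"
```

```text
t: 19.65
position: [0.5039, 0.3375, 0.1935]
tcp_rot: [1.0, 0.024, 0.005, -0.004]
wrist_force: [0.6, 0.2, -0.3]
width: 0.0489
t 19.65 pos [0.5039 0.3375 0.1935] W 0.0489 F [ 0.6079  0.1531 -0.282 ]
[[ 0.9988  0.0489  0.0096]
 [ 0.0488 -0.9988  0.0075]
 [ 0.01   -0.007  -0.9999]] q [-0.8073  0.4091  0.2098  1.7564 -0.101   0.9743 -2.0804]
```

View pics/c18.png

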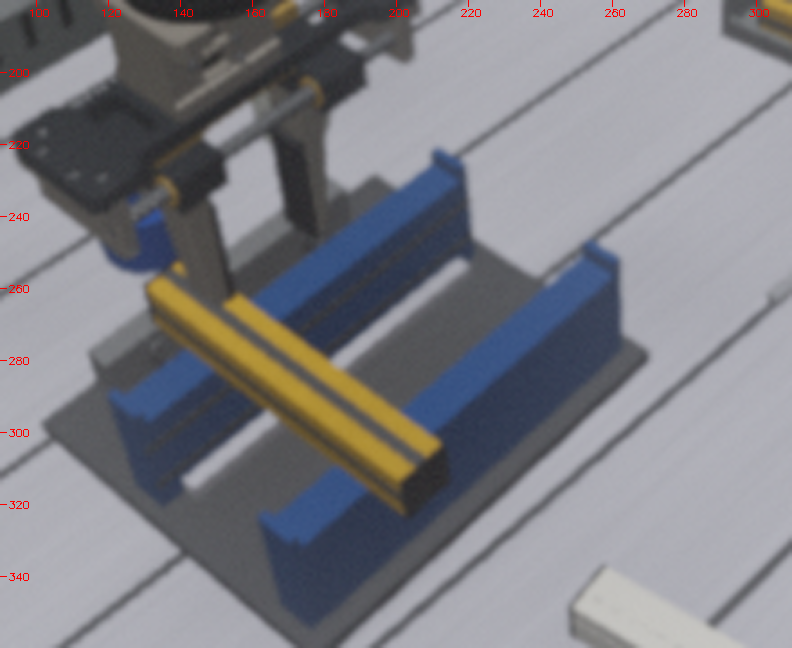

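View pics/wrist12.png

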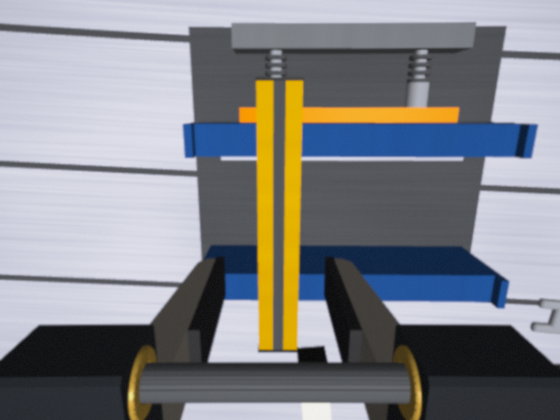

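```bash
python3 - <<'E'
from h import *
a=.0486
def rk(p): d=np.array(p)[:2]-[.5045,.2784]; return np.array([np.cos(a)*d[0]+np.sin(a)*d[1],-np.sin(a)*d[0]+np.cos(a)*d[1]])*1000
for q in((256,79),(303,79),(258,350.5),(298,350)): print(rk(p2w('wrist12',*q,.11)))
E
```

```text
[100.10308687  71.04815791]
[100.07910365  41.13647069]
[-99.42529627  72.14916168]
[-98.821261    40.92758919]
```

```bash
python3 -m creep '[[0,0,0,0,0.2,0,50],[0,0,0,0,0.5,0,50],[0,0,0,0,0.8,0,50],[0,0,0,-0.05,1,0,50]]'
python3 -m creep '[[0,0,0,0,0.33,0,50],[0,0,0,0,0.66,0,50],[0,0,0,-0.05,1,0,50]]'
python3 -m creep '[[0,0,0,0,0.33,0,50],[0,0,0,0,0.66,0,50],[0,0,0,-0.1,1,0,50]]'
python3 -m creep '[[0,0,-0.03,-0.05,0.33,0,50],[0,0,-0.06,-0.1,0.6,0,50],[0,0,-0.087,-0.15,0.8,0,50],[0,0,-0.087,-0.15,0.8,0,50],[0,0,-0.087,-0.15,0.8,0,50],[0,0,-0.087,-0.15,0.8,0,50]]'
python3 -c "
from h import *
s=st();snap('wrist','wrist13');snap('scene','scene13')"
```

```text
t: 20.15
position: [0.4999, 0.1812, 0.1853]
tcp_rot: [1.0, 0.023, -0.001, 0.001]
wrist_force: [-0.3, -0.1, 0.1]
width: 0.0496
t: 20.45
position: [0.4996, 0.0345, 0.1855]
tcp_rot: [1.0, 0.025, -0.001, 0.0]
wrist_force: [0.8, -0.3, -0.1]
width: 0.05
t: 20.75
position: [0.4933, -0.113, 0.1856]
tcp_rot: [1.0, 0.025, -0.0, 0.0]
wrist_force: [0.3, -0.7, -0.0]
width: 0.05
t: 21.35
position: [0.4767, -0.2304, 0.1856]
tcp_rot: [0.997, 0.071, -0.001, -0.001]
wrist_force: [-0.1, -0.0, -0.3]
width: 0.0503
t 21.35 pos [ 0.4767 -0.2304  0.1856] W 0.0503 F [-0.0671 -0.0147 -0.3199]
[[ 0.9899  0.1415 -0.0013]
 [ 0.1415 -0.9899  0.0011]
 [-0.0011 -0.0012 -1.    ]] q [ 0.0214  0.3097  0.4412  1.9484 -0.1649  0.9198 -0.8841]
```

View pics/wrist13.png

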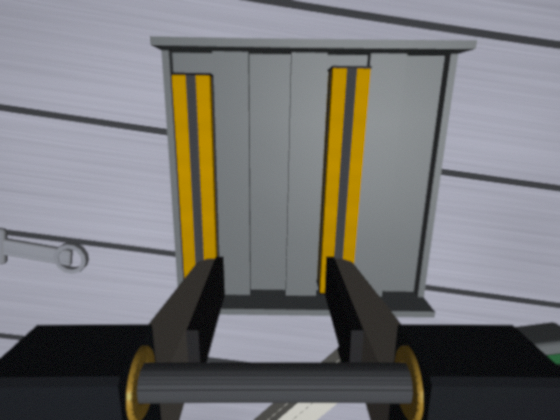

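View pics/scene13.png

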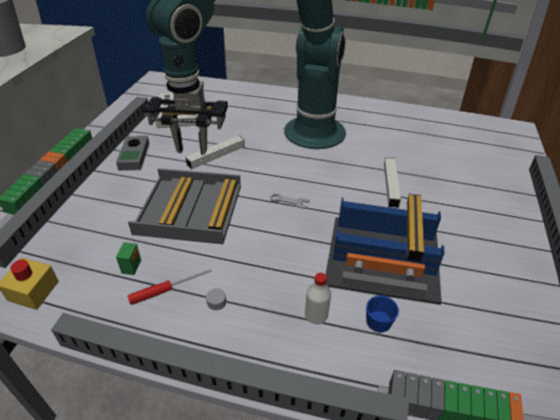

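```bash
cat > bar.py <<'E'
from h import *
def bar(f,fl,fr,nl,nr,z=.035):
    P=lambda q:p2w(f,*q,z)[:2]
    m1=(P(fl)+P(fr))/2; m2=(P(nl)+P(nr))/2; v=(m1-m2); L=np.linalg.norm(v); v/=L
    c=m1-.1*v; s=status.get_state(); from scipy.spatial.transform import Rotation as Ro
    R=Ro.from_quat(s['tcp_rot']).as_matrix()[:2,:2]; d=R.T@(c-np.array(s['position'])[:2])
    ta=np.degrees(np.arctan2(R[1,0],R[0,0])); ba=np.degrees(np.arctan2(v[1],v[0]))
    print('c',c,'L',L,'ang',ba,'tool',ta,'rz',(ta-ba)/60,'dx,dy',d/.15,'z',s['position'][2])
E
python3 -c "
from bar import *
bar('wrist13',(333,67),(371,67.5),(319,292),(355,293))"
```

```text
c [ 0.49517445 -0.28890353] L 0.1982276519408774 ang 7.408995338135231 tool 8.177088912690992 rz 0.012801559575929359 dx,dy [0.06431076 0.40332911] z 0.1859137597928899
```

```bash
python3 -m creep '[[0,0,0.012,0.07,0.2,0.1,50],[0,0,0.012,0.07,0.403,0.3,50],[0,0,0.012,0.07,0.403,0.5,50],[0,0,0.012,0.07,0.403,0.7,50],[0,0,0.012,0.07,0.403,0.85,50],[0,0,0.012,0.07,0.403,0.85,50],[0,0,0.012,0.07,0.403,0.85,50]]'
python3 -c "
from h import *
s=st();snap('wrist','wrist14')"
```

```text
t: 22.15
position: [0.4959, -0.2898, 0.0589]
tcp_rot: [0.998, 0.064, -0.0, -0.0]
wrist_force: [0.3, -0.5, 0.2]
width: 0.0504
t 22.15 pos [ 0.4959 -0.2898  0.0589] W 0.0504 F [ 0.2867 -0.4842  0.2146]
[[ 0.9917  0.1285 -0.0003]
 [ 0.1285 -0.9917  0.0002]
 [-0.0003 -0.0002 -1.    ]] q [ 0.1742  0.567   0.384   1.9192 -0.3123  0.714  -0.6998]
```

View pics/wrist14.png

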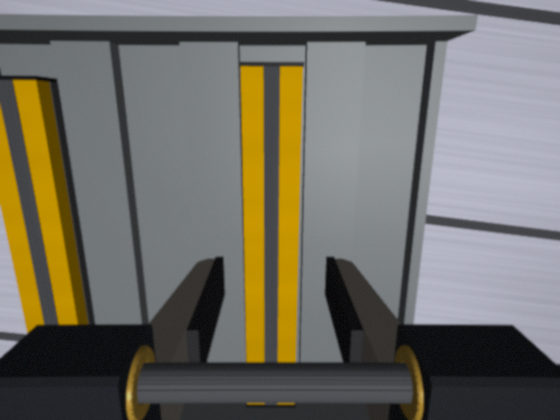

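```bash
python3 -m creep '[[0,0,0,0,0,0.12,50],[0,0,0,0,0,0.22,50],[0,0,0,0,0,0.248,50],[0,0,0,0,0,0.248,50],[0,0,0,0,0,0.248,0],[0,0,0,0,0,0.248,0],[0,0,0,0,0,0.248,0],[0,0,0,0,0,0.248,0],[0,0,0,0,0,0.248,0],[0,0,0,0,0,0.248,0]]'
python3 -m creep '[[0,0,0,0,0,-0.1,0],[0,0,0,0,0,-0.25,0],[0,0,0,0,0,-0.45,0],[0,0,0,0,0,-0.65,0],[0,0,0,0,0,-0.85,0],[0,0,0,0,0,-0.95,0],[0,0,0,0,0,-0.95,0],[0,0,0,0,0,-0.95,0]]'
python3 -c "
from h import *
s=st();snap('wrist','wrist15')"
```

```text
t: 23.2
position: [0.4959, -0.2902, 0.0221]
tcp_rot: [0.998, 0.064, 0.0, -0.0]
wrist_force: [-1.4, 2.4, 6.2]
width: 0.0295
t: 24.0
position: [0.4951, -0.2901, 0.1633]
tcp_rot: [0.998, 0.064, -0.0, -0.0]
wrist_force: [-0.1, -0.5, -3.2]
width: 0.0297
t 24.0 pos [ 0.4951 -0.2901  0.1633] W 0.0297 F [-0.1154 -0.5011 -3.2228]
[[ 0.9918  0.1275 -0.0008]
 [ 0.1275 -0.9918  0.0004]
 [-0.0008 -0.0005 -1.    ]] q [ 0.1169  0.4169  0.4518  1.8638 -0.2254  0.9121 -0.7688]
```

View pics/wrist15.png

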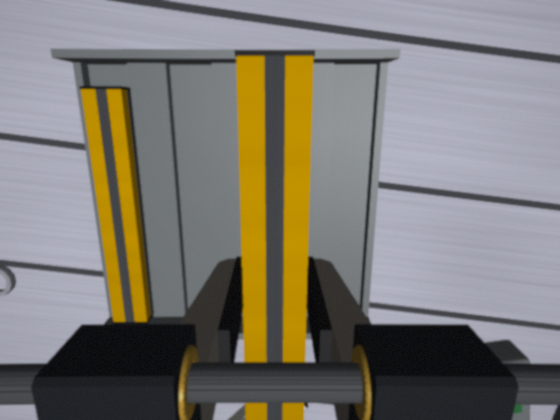

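```bash
python3 -m creep '[[0,0,0.02,0.02,-0.2,0,0],[0,0,0.04,0.04,-0.4,0,0],[0,0,0.06,0.06,-0.65,0,0],[0,0,0.075,0.1,-0.9,0,0],[0,0,0.075,0.14,-1,0,0]]'
python3 -m creep '[[0,0,0,0.02,-0.33,0,0],[0,0,0,0.04,-0.66,0,0],[0,0,0,0.08,-1,0,0]]'
python3 -m creep '[[0,0,0,0.02,-0.33,0,0],[0,0,0,0.04,-0.66,0,0],[0,0,0,0.08,-0.9,0,0],[0,0,0,0.08,-1,0,0],[0,0,0,0.08,-1,0,0],[0,0,0,0.08,-1,0,0],[0,0,0,0.08,-1,0,0]]'
python3 -c "
from h import *
s=st()"
```

```text
t: 24.55
position: [0.4958, -0.1348, 0.1621]
tcp_rot: [1.0, 0.026, -0.002, -0.001]
wrist_force: [-0.2, 0.4, -2.1]
width: 0.0297
t: 24.85
position: [0.5003, 0.0115, 0.1625]
tcp_rot: [1.0, 0.024, -0.002, 0.0]
wrist_force: [0.4, -0.5, -2.2]
width: 0.0298
t: 25.55
position: [0.5064, 0.1579, 0.1636]
tcp_rot: [1.0, 0.023, -0.0, 0.001]
wrist_force: [-0.6, -0.7, -1.0]
width: 0.0294
t 25.55 pos [0.5064 0.1579 0.1636] W 0.0294 F [-0.6178 -0.6553 -0.9943]
[[ 0.999   0.0456 -0.0008]
 [ 0.0456 -0.999  -0.0013]
 [-0.0008  0.0013 -1.    ]] q [-0.6245  0.3328  0.3128  1.9589 -0.1306  0.8703 -1.7684]
```

```bash
python3 -m creep '[[0,0,0,0.024,-0.25,0,0],[0,0,0,0.024,-0.55,0,0],[0,0,0,0.024,-0.803,0.05,0],[0,0,0,0.024,-0.803,0.15,0],[0,0,0,0.024,-0.803,0.3,0],[0,0,0,0.024,-0.803,0.3,0],[0,0,0,0.024,-0.803,0.3,0],[0,0,0,0.024,-0.803,0.3,0]]'
python3 -c "
from h import *
s=st();snap('wrist','wrist16')
a=.0486
def rk(p): d=np.array(p)[:2]-[.5045,.2784]; return np.array([np.cos(a)*d[0]+np.sin(a)*d[1],-np.sin(a)*d[0]+np.cos(a)*d[1]])*1000
print(rk(s['position']))"
```

```text
t: 26.35
position: [0.5052, 0.28, 0.1201]
tcp_rot: [1.0, 0.024, 0.001, -0.0]
wrist_force: [-0.7, 0.1, -2.4]
width: 0.0298
t 26.35 pos [0.5052 0.28   0.1201] W 0.0298 F [-0.6596  0.0726 -2.3786]
[[ 0.9989  0.0471  0.0015]
 [ 0.0471 -0.9989  0.0006]
 [ 0.0015 -0.0005 -1.    ]] q [-0.7663  0.4637  0.2584  1.8768 -0.1568  0.8189 -1.9506]
[0.7722 1.5756]
```

View pics/wrist16.png

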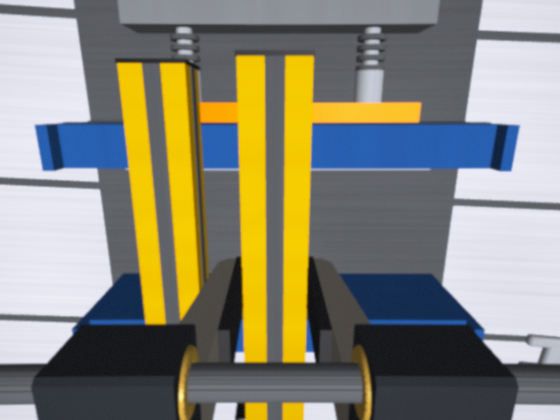

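```bash
python3 -m creep '[[0,0,0,0,0.012,0.05,0],[0,0,0,0,0.012,0.1,0],[0,0,0,0,0.012,0.13,0],[0,0,0,0,0.012,0.145,0],[0,0,0,0,0.012,0.152,0],[0,0,0,0,0.012,0.152,0]]'
```

```text
t: 27.0
position: [0.5037, 0.2788, 0.0971]
tcp_rot: [1.0, 0.025, -0.001, 0.0]
wrist_force: [-3.9, -3.0, 8.4]
width: 0.0299
```

```bash
python3 -m creep '[[0,0,0,0,0,-0.004,0],[0,0,0,0,0,-0.004,38],[0,0,0,0,0,-0.004,38],[0,0,0,0,0,-0.004,38],[0,0,0,0,0,-0.1,38],[0,0,0,0,0,-0.3,38],[0,0,0,0,0,-0.6,50],[0,0,0,0,0,-0.6,50],[0,0,0,0,0,-0.6,50]]'
python3 -c "
from h import *
s=st();snap('wrist','wrist17')"
```

```text
t: 27.9
position: [0.5049, 0.2797, 0.1882]
tcp_rot: [1.0, 0.025, 0.001, -0.001]
wrist_force: [0.1, 0.6, -0.2]
width: 0.0498
t 27.9 pos [0.5049 0.2797 0.1882] W 0.0498 F [ 0.0589  0.6124 -0.2311]
[[ 0.9988  0.0492  0.0028]
 [ 0.0491 -0.9988  0.0022]
 [ 0.0029 -0.002  -1.    ]] q [-0.7854  0.3742  0.2792  1.8293 -0.1246  0.9515 -1.974 ]
```

View pics/wrist17.png

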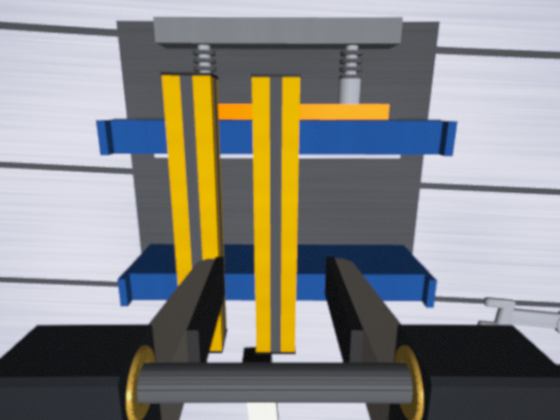

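```bash
python3 -m creep '[[0,0,0,0,0.2,0,50],[0,0,0,0,0.5,0,50],[0,0,0,0,0.8,0,50],[0,0,0,-0.05,1,0,50]]'
python3 -m creep '[[0,0,0,0,0.33,0,50],[0,0,0,-0.04,0.66,0,50],[0,0,0,-0.1,1,0,50]]'
python3 -m creep '[[0,0,-0.03,-0.05,0.33,0,50],[0,0,-0.06,-0.15,0.6,0,50],[0,0,-0.08,-0.23,0.85,0,50],[0,0,-0.08,-0.23,0.85,0,50],[0,0,-0.08,-0.23,0.85,0,50],[0,0,-0.08,-0.23,0.85,0,50]]'
python3 -c "
from h import *
s=st();snap('wrist','wrist18');snap('scene','scene18')"
```

```text
t: 28.35
position: [0.5037, 0.1253, 0.1851]
tcp_rot: [1.0, 0.023, -0.001, 0.001]
wrist_force: [0.2, 0.3, 0.3]
width: 0.0498
t: 28.65
position: [0.4956, -0.0216, 0.1852]
tcp_rot: [1.0, 0.025, -0.001, 0.0]
wrist_force: [0.4, 0.9, 0.1]
width: 0.0498
t: 29.25
position: [0.4684, -0.1474, 0.1855]
tcp_rot: [0.998, 0.067, -0.001, -0.0]
wrist_force: [-0.4, 0.0, -0.7]
width: 0.0499
t 29.25 pos [ 0.4684 -0.1474  0.1855] W 0.0499 F [-0.3515  0.0347 -0.6563]
[[ 0.991   0.1342 -0.0014]
 [ 0.1342 -0.991   0.0006]
 [-0.0013 -0.0008 -1.    ]] q [-0.1661  0.2426  0.4672  2.0363 -0.1394  0.8942 -1.0591]
```

View pics/wrist18.png

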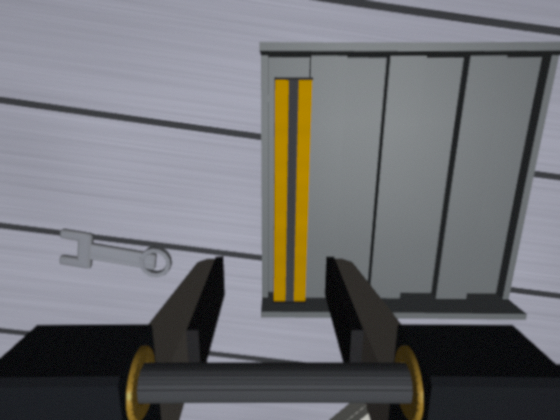

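View pics/scene18.png

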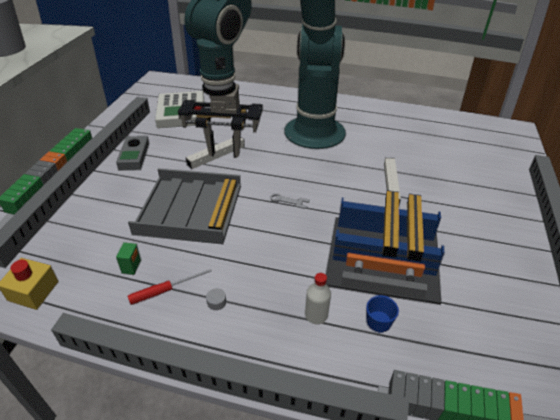

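```bash
python3 -c "
from bar import *
bar('wrist18',(275,78.5),(312,78.5),(273,301),(306,301))"
```

```text
c [ 0.47216779 -0.16207723] L 0.1989791993241509 ang 7.4285953662027495 tool 7.769658627463749 rz 0.005684387687683327 dx,dy [0.00940235 0.10105624] z 0.18581439184388018
```

```bash
python3 -m creep '[[0,0,0.006,0.015,0.1,0.1,50],[0,0,0.006,0.015,0.101,0.3,50],[0,0,0.006,0.015,0.101,0.5,50],[0,0,0.006,0.015,0.101,0.7,50],[0,0,0.006,0.015,0.101,0.85,50],[0,0,0.006,0.015,0.101,0.85,50],[0,0,0.006,0.015,0.101,0.85,50]]'
python3 -c "
from h import *
s=st();snap('wrist','wrist19')"
```

```text
t: 30.05
position: [0.473, -0.1629, 0.0588]
tcp_rot: [0.998, 0.064, -0.0, -0.0]
wrist_force: [-0.1, -0.6, 0.5]
width: 0.0497
t 30.05 pos [ 0.473  -0.1629  0.0588] W 0.0497 F [-0.1387 -0.6121  0.4535]
[[ 0.9918  0.1276 -0.0006]
 [ 0.1276 -0.9918  0.    ]
 [-0.0006 -0.0001 -1.    ]] q [-0.0583  0.4697  0.395   2.0969 -0.3003  0.6288 -0.8998]
```

View pics/wrist19.png

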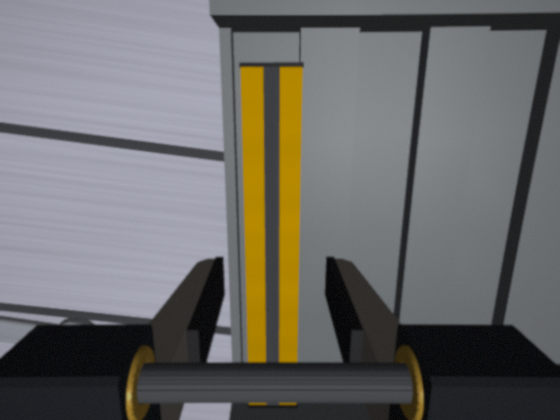

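```bash
python3 -m creep '[[0,0,0,0,0,0.12,50],[0,0,0,0,0,0.22,50],[0,0,0,0,0,0.248,50],[0,0,0,0,0,0.248,50],[0,0,0,0,0,0.248,0],[0,0,0,0,0,0.248,0],[0,0,0,0,0,0.248,0],[0,0,0,0,0,0.248,0],[0,0,0,0,0,0.248,0],[0,0,0,0,0,0.248,0]]'
python3 -m creep '[[0,0,0,0,0,-0.1,0],[0,0,0,0,0,-0.25,0],[0,0,0,0,0,-0.45,0],[0,0,0,0,0,-0.65,0],[0,0,0,0,0,-0.85,0],[0,0,0,0,0,-0.95,0],[0,0,0,0,0,-0.95,0],[0,0,0,0,0,-0.95,0]]'
python3 -c "
from h import *
s=st();snap('wrist','wrist20');e=p2w('wrist20',275,53.5,s['position'][2]+.013);print(np.linalg.norm(e[:2]-np.array(s['position'])[:2]))"
```

```text
t: 31.1
position: [0.4731, -0.1615, 0.0224]
tcp_rot: [0.998, 0.064, 0.0, -0.001]
wrist_force: [-1.4, 5.2, 5.2]
width: 0.0297
t: 31.9
position: [0.4723, -0.1632, 0.1638]
tcp_rot: [0.998, 0.063, -0.0, -0.0]
wrist_force: [0.2, 0.7, -2.4]
width: 0.0301
t 31.9 pos [ 0.4723 -0.1632  0.1638] W 0.0301 F [ 0.1859  0.6919 -2.3964]
[[ 0.992   0.1265 -0.0001]
 [ 0.1265 -0.992   0.0004]
 [-0.     -0.0004 -1.    ]] q [-0.1405  0.2921  0.4805  2.0379 -0.1784  0.8512 -1.0032]
0.09947087338625464
```

View pics/wrist20.png

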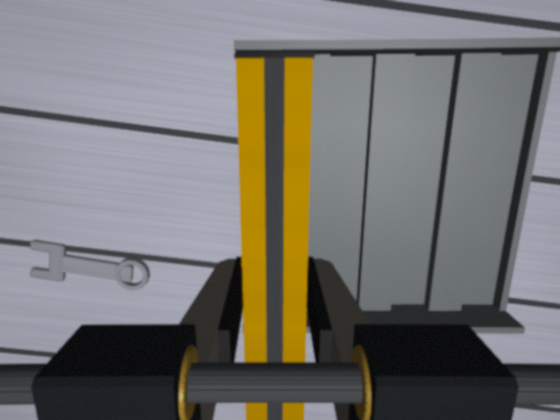

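```bash
python3 -m creep '[[0,0,0.02,0.06,-0.2,0,0],[0,0,0.04,0.14,-0.4,0,0],[0,0,0.06,0.22,-0.65,0,0],[0,0,0.075,0.3,-0.9,0,0],[0,0,0.075,0.35,-1,0,0]]'
python3 -m creep '[[0,0,0,0.02,-0.33,0,0],[0,0,0,0.04,-0.66,0,0],[0,0,0,0.06,-0.9,0,0],[0,0,0,0.06,-1,0,0],[0,0,0,0.06,-1,0,0],[0,0,0,0.06,-1,0,0],[0,0,0,0.06,-1,0,0]]'
python3 -c "
from h import *
s=st()
c,sn=np.cos(.0486),np.sin(.0486); t=np.array([.5045+sn*.056+.0005,.2784-c*.056])
from scipy.spatial.transform import Rotation as Ro
R=Ro.from_quat(s['tcp_rot']).as_matrix()[:2,:2]; print(R.T@(t-np.array(s['position'])[:2])/.15)"
```

```text
t: 32.45
position: [0.505, -0.004, 0.1623]
tcp_rot: [1.0, 0.026, -0.002, -0.0]
wrist_force: [-0.7, -0.2, -2.4]
width: 0.0297
t: 33.15
position: [0.5076, 0.1396, 0.1637]
tcp_rot: [1.0, 0.022, -0.0, 0.001]
wrist_force: [-0.1, 0.1, -2.0]
width: 0.0297
t 33.15 pos [0.5076 0.1396 0.1637] W 0.0297 F [-0.1337  0.1275 -1.9611]
[[ 0.999   0.0446 -0.0006]
 [ 0.0446 -0.999  -0.0012]
 [-0.0007  0.0012 -1.    ]] q [-0.634   0.3292  0.364   1.9708 -0.1501  0.8683 -1.7167]
[ 0.0251 -0.5521]
```

```bash
python3 -m creep '[[0,0,-0.003,0.025,-0.2,0,0],[0,0,-0.003,0.025,-0.4,0,0],[0,0,-0.003,0.025,-0.55,0.05,0],[0,0,-0.003,0.025,-0.55,0.15,0],[0,0,-0.003,0.025,-0.55,0.3,0],[0,0,-0.003,0.025,-0.55,0.3,0],[0,0,-0.003,0.025,-0.55,0.3,0],[0,0,-0.003,0.025,-0.55,0.3,0]]'
python3 -c "
from h import *
s=st();snap('wrist','wrist21')
a=.0486
def rk(p): d=np.array(p)[:2]-[.5045,.2784]; return np.array([np.cos(a)*d[0]+np.sin(a)*d[1],-np.sin(a)*d[0]+np.cos(a)*d[1]])*1000
print(rk(s['position']))"
```

```text
t: 33.95
position: [0.5085, 0.2241, 0.1202]
tcp_rot: [1.0, 0.025, 0.001, -0.0]
wrist_force: [-0.4, -0.5, -1.9]
width: 0.0299
t 33.95 pos [0.5085 0.2241 0.1202] W 0.0299 F [-0.376  -0.4694 -1.8726]
[[ 0.9988  0.0495  0.0017]
 [ 0.0495 -0.9988  0.0007]
 [ 0.0017 -0.0006 -1.    ]] q [-0.7271  0.4345  0.3157  1.9332 -0.1832  0.7995 -1.8321]
[  1.3105 -54.4685]
```

View pics/wrist21.png

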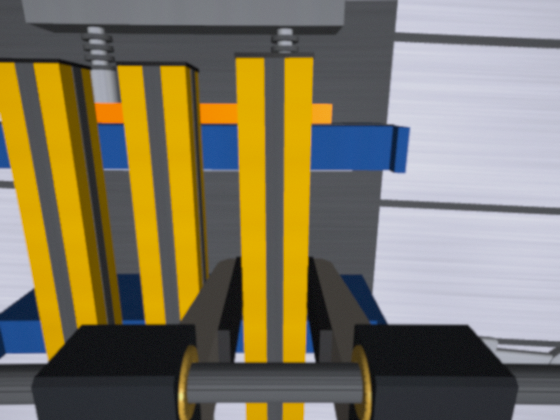

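```bash
python3 -m creep '[[0,0,0,-0.004,0.01,0.05,0],[0,0,0,-0.004,0.01,0.1,0],[0,0,0,-0.004,0.01,0.13,0],[0,0,0,-0.004,0.01,0.143,0],[0,0,0,-0.004,0.01,0.149,0],[0,0,0,-0.004,0.01,0.149,0]]'
```

```text
t: 34.6
position: [0.5063, 0.2229, 0.0974]
tcp_rot: [1.0, 0.026, -0.001, 0.0]
wrist_force: [-4.2, -1.5, 7.7]
width: 0.0298
```

```bash
python3 -m creep '[[0,0,0,0,0,-0.004,0],[0,0,0,0,0,-0.004,38],[0,0,0,0,0,-0.004,38],[0,0,0,0,0,-0.004,38],[0,0,0,0,0,-0.1,38],[0,0,0,0,0,-0.3,38],[0,0,0,0,0,-0.6,50],[0,0,0,0,0,-0.8,50],[0,0,0,0,0,-0.8,50]]'
python3 -m creep '[[0,0,0,0,-0.2,-0.1,50],[0,0,0,0,-0.4,-0.2,50],[0,0,0,0,-0.5,-0.3,50],[0,0,0,0,-0.5,-0.3,50],[0,0,0,0,-0.5,-0.3,50]]'
python3 -c "
from h import *
s=st();snap('wrist','wrist22');snap('side','side22');crop('side22',90,180,310,360,3.6,'c22');snap('scene','scene22')"
```

```text
t: 35.5
position: [0.5098, 0.2243, 0.2224]
tcp_rot: [1.0, 0.025, 0.004, -0.002]
wrist_force: [0.4, -0.1, 0.2]
width: 0.0501
t: 36.0
position: [0.5029, 0.2972, 0.2612]
tcp_rot: [1.0, 0.026, -0.0, 0.0]
wrist_force: [-0.3, -1.0, 0.1]
width: 0.0494
t 36.0 pos [0.5029 0.2972 0.2612] W 0.0494 F [-0.3086 -1.0411  0.0956]
[[ 0.9987  0.051  -0.0003]
 [ 0.051  -0.9987 -0.001 ]
 [-0.0004  0.0009 -1.    ]] q [-0.8538  0.3141  0.3287  1.7367 -0.1109  1.1098 -2.0102]
```

View pics/wrist22.png

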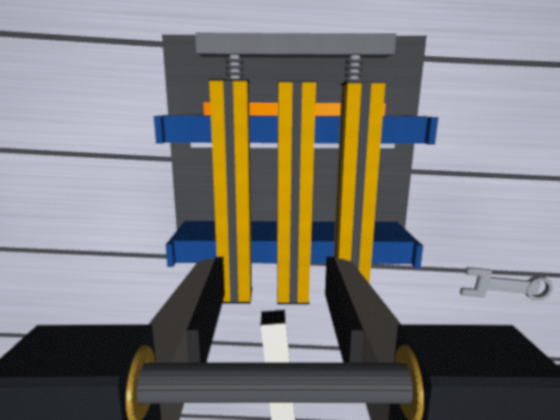

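View pics/c22.png

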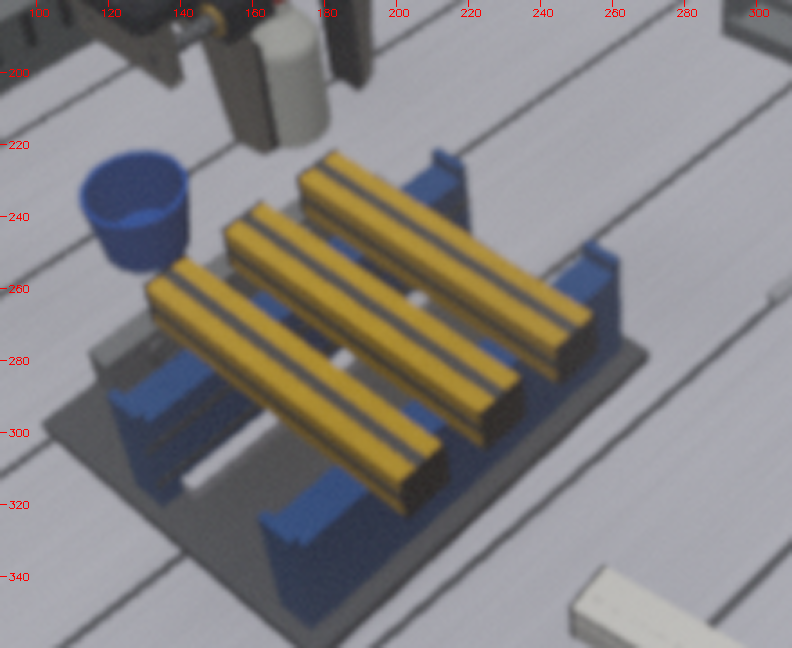

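View pics/scene22.png

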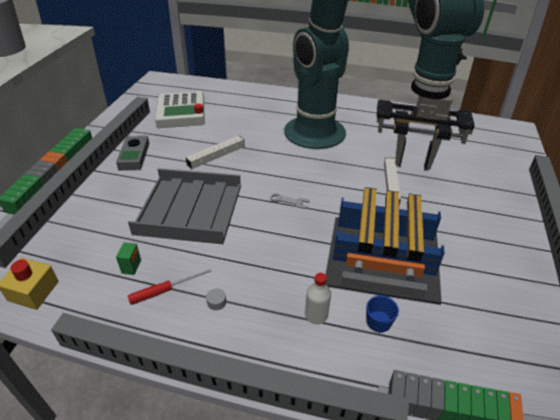

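```bash
python3 -m creep '[[0,0,0,0,0,0,50],[0,0,0,0,0,0,50],[0,0,0,0,0,0,50],[0,0,0,0,0,0,50],[0,0,0,0,0,0,50],[0,0,0,0,0,0,50],[0,0,0,0,0,0,50],[0,0,0,0,0,0,50],[0,0,0,0,0,0,50],[0,0,0,0,0,0,50]]'
python3 - <<'E'
from h import *
snap('wrist','wrist23'); d=np.abs(cv2.imread('pics/wrist23.png').astype(int)-cv2.imread('pics/wrist22.png')).max(2); print('changed px',(d>60).sum())
a=.0486
def rk(p): d=np.array(p)[:2]-[.5045,.2784]; return np.array([np.cos(a)*d[0]+np.sin(a)*d[1],-np.sin(a)*d[0]+np.cos(a)*d[1]])*1000
for n,qs in(('1',((210,80.5),(248,80.5),(251,302))),('2',((279,82),(316.5,82),(277,303),(309.5,303))),('3',((347.5,84),(385,84),(338,270),(371,275)))):
    print(n,[rk(p2w('wrist22',*q,.11)).round(1) for q in qs])
E
```

```text
t: 37.15
position: [0.503, 0.2981, 0.2617]
tcp_rot: [1.0, 0.026, 0.0, 0.0]
wrist_force: [0.5, -0.4, 0.3]
width: 0.0501
changed px 1219
1 [array([99.6, 70.4]), array([99.7, 39.9]), array([-99.2,  40.6])]
2 [array([98.6, 14.9]), array([ 98.7, -15.3]), array([-100.2,   15.7]), array([-100.1,  -15.3])]
3 [array([ 97.2, -40.3]), array([ 97.1, -70.4]), array([-65.8, -40.9]), array([-70.8, -71.9])]
```

View pics/wrist23.png

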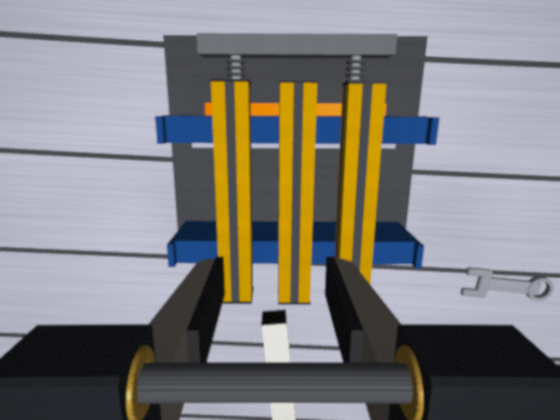

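```bash
python3 -c "
from h import *
print(robot.sign_off())"
```

```text
the job is handed in; nothing more can be done
None
```

The rack is ready and the job is handed in, at about 37 s on the robot's clock. The loose beam is clamped in its seat, and the three yellow bars that were in the bin lie across both supports.

- **Beam:** I pressed the jaw back with the beam's side and lowered the beam in. It sits at rack x of about 60 mm, and its ends are in line with the fixed support's to within about 1 mm.
- **Bars:** They are centred at rack y of about +55, 0 and −55 mm, so there are gaps of about 25 mm between them. The fingers needed that room to let go. By the pictures they are square to the supports to within half a degree and lie on both tops. The first two are centred over the gap within 1 mm. The third is about 3 mm off, judged from one end because the gripper hid the other.
- **Last checks:** The final pictures show the bin empty, the other things unmoved and the gripper clear of everything. A wrist picture about 1 s later looked the same, apart from small edge differences from arm settling.
- **Disagreements:** While the beam was still in the gripper, the cameras disagreed by 2 to 3 mm about where its ends were. The wrist picture after release settled it. I saw no bar knocked aside during the run.

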